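Turn a reagent bottle's bar code to the reader and start the read

ROBOT

A 7-joint arm with a two-finger parallel gripper is mounted at the origin on the work surface. World frame = base frame: x ahead of the robot, y to its left, z up, the work surface at z = 0. Lengths are in m, angles in rad, forces in N, time in s.
With the tool pointing down it reaches from about 0.425 to 0.925 m from the base axis. Payload 6.8 kg.
Tool frame: the origin (TCP) lies midway between the tips of the shut fingers; the grasp point (between the pads) lies 19 mm behind it; z points along the fingers, x is the direction in which the jaws open and shut, and the axes are right-handed (so a half turn about z gives the same grasp; the last joint's range is limited). The gripper opens to 88 mm and grips with 3 to 60 N. Pads are 20 mm wide; open, the fingers measure 115 mm over their backs; the gripper's body (75 mm by 178 mm) begins 61 mm behind the grasp point.
Start: joints at [-1.321, 0.477, 0.022, 1.555, -0.011, 1.109, -0.083], TCP at [0.236, 0.632, 0.223] pointing down, gripper open.
Joint ranges: [-2.96, 2.96], [-0.34, 2.1], [-1.41, 1.46], [0.24, 2.44], [-1.37, 4.51], [0.17, 1.92], [-2.96, 2.96]. Speed limits (rad/s): [2.39, 2.39, 3.14, 3.14, 3.14, 3.14, 3.14].

INTERFACE

Orientations are given as a rotation vector (axis times angle).
In Python, from station import r gives the robot as it stands.
- The arm moves only by the tool send_rows, never from a script. Its argument "motion" is a list of rows, each a list of 7 numbers: the turn, a rotation vector about the world's x, y, z in rad, then the shift along the world's x, y, z in mm, then the closure, from 0 (fully open) to 1 (shut). A call has 1 to 20 rows; each row is the pose to reach, as a shift and turn from the pose commanded when the call began; what a row does not reach only later rows make up. A row lasts 1/8 s, in which the tool goes at most 62.5 mm and 10.7 degrees, less where a joint would pass 70% of its speed; a pose out of reach is approached as far as the arm can. A call with a gripper value outside its range is refused whole. The fingers move at their own pace and stop on an object; "force" is the grip in N (left out, the last holds). Time passes only in rows, so rows that repeat a pose let the fingers close. It gives the time, the measured TCP pose, the force and the opening at its end, in the units of the state.
- r.state(): the state, without advancing time (a new reading comes with each control period).
- r.read_camera(name): name is "scene" or "top" or "wrist"; returns a dict with "img" (420x560x3 uint8, red, green, blue), "fov_y" (degrees; the focal length in pixels is half the picture's height over the tangent of half this angle, whatever the lens; pixels are square), "cx", "cy" (the principal point, pixels), "k1" (the pictures are not rectified: a ray, as slopes to the right and down, at radius r is drawn at 1 + k1 r^2 times it, then the intrinsics apply), "eye" and "rotation" of the camera in the world; the wrist camera has in their place "mount" (4x4, takes a point from camera to tool coordinates, whose origin is the TCP and whose axes are the tool frame's). Camera axes: x right, y down, z forward; pixel columns grow to the right and rows downward; lengths in m; the calibration is good to about 2 mm. A picture is of the moment at which its call begins: read the wrist's pose just before it. There is no depth.
- r.sign_off(): hands the job in, once; it reports no verdict.
The state is a dict: "clock": time; "joints": joint angles; "joint_velocities": joint speeds; "effort": joint torques, N m; "eef_pos": TCP position; "tcp_rot": TCP orientation; "contact_force": force on the tool from outside, world axes, zero at the start; "wrist_torque": the same for the moment, N m; "gripper_width": opening from 0.0 (shut) to 1.0 (fully open).
Only numpy, scipy, OpenCV 4.12 (cv2) and the standard library are available. Lean on these libraries where they do the work, as an engineer would, in place of code of your own. Each camera call takes 0.05 s, during which the arm holds its last target.

TASK

One of the three bottles in the sloping reagent station has its bar-code label turned away from the reader. Turn that bottle in its cup, without lifting it out, until the middle of its label squarely faces the reader bar behind it, and let go of it. Then press the read key beside the cups fully down and let it come back up; leave the two other bottles, the jar and the hand scanner as they are.

Things in the scene. Friction and masses are not known exactly. Their poses are not given: they have to be found in the camera images.
- rack: Fixed station: sloping grey deck with three open round cups in a row. Origin: centre of the middle cup's floor, 42 mm above the bench. z: axis of the cups, leaning 25 deg from vertical, roughly to the robot. x: square to z, up the slope from the cups to the reader. y: level, along the row, leftwards; cup floors at y = -90, 0, 90 mm. Cups: 60 mm inside, 6 mm wall, rim 35 mm above the floor.
- reader (a point): Middle of the dark reading window (46 x 22 mm) behind the middle cup, at (54, 0, 51) mm in the rack's frame; two like it at y = -90 and 90 mm. They are on the face of the grey reader bar that looks along the rack's -x; the bar fills x = 57 to 95, y = -150 to 150 mm, top at z = 68 mm, with a dark tick on top above each window.
- rail (a point): Middle of the front lower edge of the station's white pipetting rail, at (105, -20, 305) mm in the rack's frame. The rail, 35 x 35 mm thick and 400 mm long in y (x = 105 to 140, z = 305 to 340 mm), hangs over the row on two 24 mm posts at x = 120, y = -205 and 165 mm; it leaves room along the cups' axes but stands in the way straight above the caps.
- bottle: The wrongly turned bottle, loose in one of the cups (any), 0.18 to 0.36 kg. Brown body 56 mm wide up to 90 mm, shoulder to 102 mm, neck 34 mm wide. Origin: centre of its foot; z: its axis, along the rack's z; x: to the middle of its label. Its x along the rack's x means facing the reader; it starts 100 to 180 deg off, either way. It rests on the cup's downhill side, 2 mm off centre, and turns easily.
- bottle_cap (a point): Centre of the top of its black screw cap, on the bottle's axis, 144 mm above the foot. The cap is 40 mm wide and 34 mm tall (110 to 144 mm); it is tight, so the bottle turns with it. Caps of adjoining bottles are 90 mm apart and equally high. A white paper strip 10 mm wide runs from the label's middle up over the cap's side to the middle of its top, showing from above which way the label faces.
- bottle_label (a point): Middle of the white label with upright black bars (90 deg of the girth wide, 40 to 86 mm above the foot) on the bottle to be turned: on its surface at (28, 0, 63) mm in its frame.
- neighbour1: The same kind of closed bottle in another cup of the station, its label already facing the reader; to be left alone. Origin and axes as for bottle.
- neighbour1_label (a point): Middle of the label on neighbour1: on its surface at (28, 0, 63) mm in that bottle's frame.
- neighbour2: The same kind of closed bottle in another cup of the station, its label already facing the reader; to be left alone. Origin and axes as for bottle.
- neighbour2_label (a point): Middle of the label on neighbour2: on its surface at (28, 0, 63) mm in that bottle's frame.
- button (a joint): Travel of the read key into its housing along the rack's -z: 0 up, 0.006 m at its stop. It springs back; it takes about 1.5 N to start moving and 5 N to reach the stop.
- button_top (a point): Centre of the top of the read key: a round white push key, 30 mm wide, 10 mm proud of a round black housing 46 mm wide, on a grey pod (50 x 50 mm, top at z = 68 mm) in line with the cups at the right end of the row. At (0, -175, 90) mm in the rack's frame when up; it moves with the key and is pressed along the rack's -z.
- jar: A small closed specimen jar standing on the bench to the right: pale body 58 mm in diameter, white lid 65 mm in diameter, 68 mm tall; origin at the centre of its foot. To be left alone.
- held_scanner: A black hand-held bar-code scanner lying on the bench to the left, about 190 mm long: handle 36 mm wide and 30 mm high, head 66 mm wide and 42 mm high at its +x end; origin under its middle. Not needed; to be left alone.
Not all that is in view belongs to the job. What is shaped like the bottle but green or pink is not meant.

How it is judged:
By the outcome, as a careful person would: the job done as asked, in the order asked, and still so for the second after the job is handed in, with the robot touching nothing.
It also fails if it takes over 54 s, if anything falls off the work surface, if the arm or the gripper's body presses on something with over 40 N, if the wrist force passes 120 N, or if a joint passes its speed limit or range.

## Working session

There is one attempt and no reset: what is moved stays moved. The work goes in short steps, Python scripts to look and compute and a tool call to move; the robot and the scene stay as the last step left them, time stands still between calls to the robot, and variables do not carry over. Pictures are saved under pics/ and viewed, and the job is handed in when it is done.

Besides the shell and the picture viewer there is one more tool, called after "Emit:" by a JSON object that holds its "api" and its "payload", one argument or row to a line. send_rows: Moves the arm, as the interface text tells. Its arguments: {"type":"object","properties":{"motion":{"type":"array","items":{"type":"array","items":{"type":"number"}}},"force":{"type":"number"}},"required":["motion"]}

```bash
ls; mkdir -p pics; cat > h.py <<'E'
import numpy as np, cv2
from scipy.spatial.transform import Rotation as R
from station import r
def save(c,n): cv2.imwrite(f'pics/{n}.png',cv2.cvtColor(c['img'],cv2.COLOR_RGB2BGR))
E
python3 - <<'E'
from h import *
s=r.state();print(s)
for n in ['scene','top','wrist']:
    c=r.read_camera(n);save(c,n+'0');print(n,{k:v for k,v in c.items() if k!='img'})
E
```

```text
pics
{'clock': 0.0, 'joints': array([-1.3211362 ,  0.47779509,  0.02232708,  1.55639034, -0.01148957,
        1.10930283, -0.08310829]), 'joint_velocities': array([ 0.00045557, -0.00086065,  0.00019822, -0.00034704, -0.00011687,
       -0.00115799, -0.00131732]), 'effort': array([ 8.00175494e-04, -5.82852924e+01,  1.53501078e+00, -2.72614557e+01,
       -5.43200446e-02,  1.69113016e-02,  1.59748556e-04]), 'eef_pos': array([0.23617545, 0.63171878, 0.22171065]), 'tcp_rot': array([ 2.58030774e+00,  1.79014206e+00, -2.15384836e-03]), 'contact_force': array([0.21048505, 0.45128998, 0.34627745]), 'wrist_torque': array([0.02525347, 0.04237115, 0.03069611]), 'gripper_width': 0.9989814242833948}
scene {'fov_y': 51.07478969268095, 'cx': 280.7692953493113, 'cy': 196.5184832625094, 'k1': 0.03149576929992995, 'eye': array([ 1.14425847, -0.32446817,  1.29212437]), 'rotation': array([-2.32204292, -1.24534141,  0.35250134])}
top {'fov_y': 48.63514361311078, 'cx': 280.28353252484516, 'cy': 199.88530764908205, 'k1': -0.1379718158941426, 'eye': array([0.3713801 , 0.04843506, 1.59185951]), 'rotation': array([-2.12908943,  2.12781421, -0.16092954])}
wrist {'fov_y': 71.73902537776705, 'cx': 279.8960922622795, 'cy': 215.59652426795228, 'k1': -0.059885648539138706, 'mount': array([[ 9.99999349e-01, -1.63299038e-04,  1.12926491e-03,
         6.62865633e-04],
       [-1.20090452e-04,  9.69145683e-01,  2.46488603e-01,
        -6.75632331e-02],
       [-1.13467356e-03, -2.46488579e-01,  9.69145032e-01,
        -1.60524505e-01],
       [ 0.00000000e+00,  0.00000000e+00,  0.00000000e+00,
         1.00000000e+00]])}
```

View pics/scene0.png

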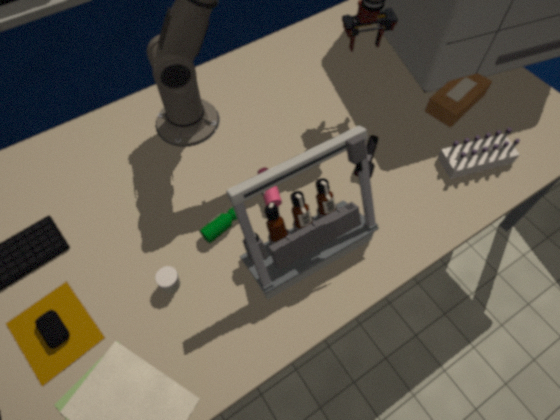

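View pics/top0.png

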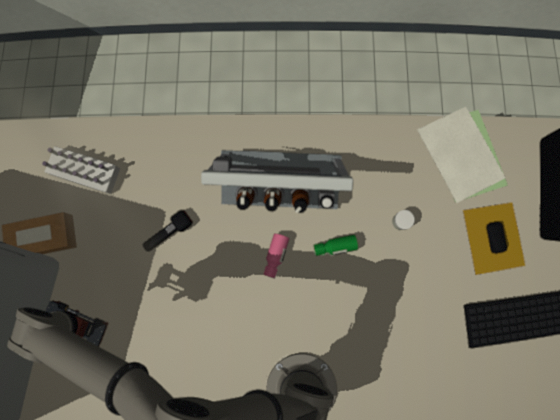

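View pics/wrist0.png

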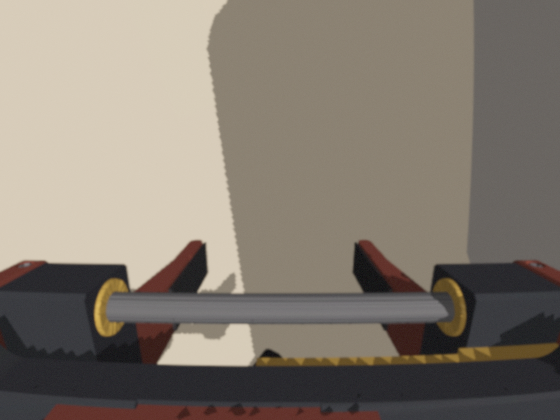

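Top view: the station is at about (275,185), and its right bottle at (300,200) looks like the wrong one, with its strip towards the robot. The key is at (327,201). I'll zoom in.

```bash
python3 - <<'E'
import cv2
a=cv2.imread('pics/top0.png')[140:225,195:360];a=cv2.resize(a,None,fx=4.8,fy=4.8,interpolation=cv2.INTER_CUBIC)
cv2.imwrite('pics/topz.png',a)
a=cv2.imread('pics/scene0.png')[120:300,220:390];a=cv2.resize(a,None,fx=3.3,fy=3.3,interpolation=cv2.INTER_CUBIC)
cv2.imwrite('pics/scenez.png',a)
E
```

```text
(no output)
```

View pics/topz.png

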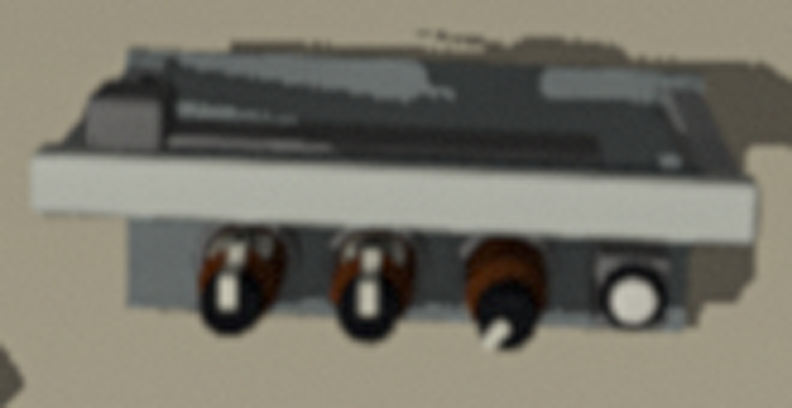

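View pics/scenez.png

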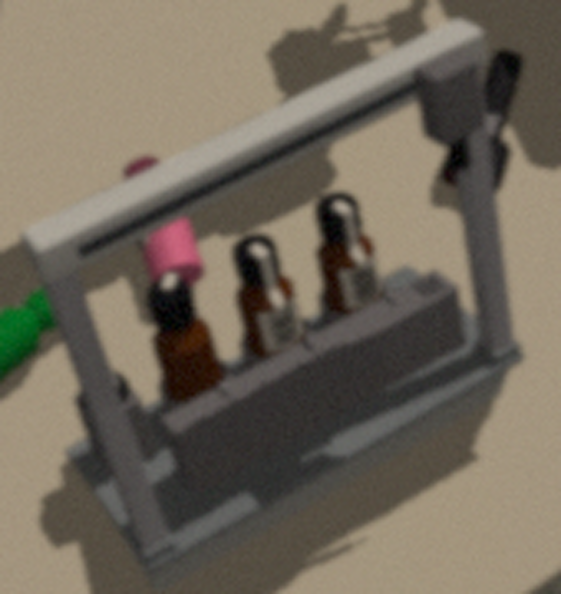

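The wrong bottle is the rightmost one (rack y=-90); its strip points towards the robot and a bit left. Next I'll triangulate the caps from the two fixed views.

```bash
cat >> h.py <<'E'
def K(c):
    h=c['img'].shape[0] if 'img' in c else 420
    f=210/np.tan(np.radians(c['fov_y']/2)); return np.array([[f,0,c['cx']],[0,f,c['cy']],[0,0,1]])
def D(c): return np.array([c['k1'],0,0,0,0.])
def pose(c,s=None):
    if 'mount' in c:
        M=c['mount'];Rt=R.from_rotvec(s['tcp_rot']).as_matrix()
        return Rt@M[:3,:3], Rt@M[:3,3]+s['eef_pos']
    return R.from_rotvec(c['rotation']).as_matrix(), np.array(c['eye'])
def ray(c,px,s=None):
    p=cv2.undistortPoints(np.array([[px]],float),K(c),D(c))[0,0]
    Rm,o=pose(c,s); d=Rm@np.array([p[0],p[1],1]); return o,d/np.linalg.norm(d)
def proj(c,P,s=None):
    Rm,o=pose(c,s); q=(np.atleast_2d(P)-o)@Rm
    return cv2.projectPoints(q,np.zeros(3),np.zeros(3),K(c),D(c))[0][:,0]
def tri(rs):
    A=0;b=0
    for o,d in rs:
        M=np.eye(3)-np.outer(d,d);A=A+M;b=b+M@o
    P=np.linalg.solve(A,b); return P,[np.linalg.norm((np.eye(3)-np.outer(d,d))@(P-o)) for o,d in rs]
def onz(rr,z): o,d=rr; return o+d*(z-o[2])/d[2]
E
python3 - <<'E'
from h import *
T=r.read_camera('top');S=r.read_camera('scene')
z=lambda x,y:(195+x/4.8,140+y/4.8)
w=lambda x,y:(220+x/3.3,120+y/3.3)
# cap top centres eyeballed
for t,s in [((229,300),(338,207)),((368,308),(255,250)),((505,318),(169,286))]:
    print(tri([ray(T,z(*t)),ray(S,w(*s))]))
# key at z about .15
print(onz(ray(T,z(634,300)),.122))
# jar
for p in [(404,219)]: print(onz(ray(T,p),.068))
E
```

```text
(array([0.6005734, 0.1865936, 0.1730884]), [np.float64(0.0009042373992345781), np.float64(0.0009042373992348174)])
(array([0.5956085 , 0.09690348, 0.1713347 ]), [np.float64(0.0009888228013406831), np.float64(0.0009888228013406344)])
(array([0.58790363, 0.00895466, 0.17899933]), [np.float64(0.0011136714241324194), np.float64(0.001113671424132325)])
[ 0.60820381 -0.0798633   0.122     ]
[ 0.56115412 -0.34037177  0.068     ]
```

```bash
cat >> h.py <<'E'
def rackR(yaw,t=25):
    c=np.cos(yaw);s=np.sin(yaw);t=np.radians(t)
    x0=np.array([c,s,0]);y=np.array([-s,c,0]);z=np.array([0,0,1.])*np.cos(t)-x0*np.sin(t)
    return np.stack([np.cross(y,z),y,z],1)
def toolR(Rr,a): # jaw x = rack y rotated by a about rack z
    z=Rr[:,2]; x=R.from_rotvec(z*a).apply(Rr[:,1]); return np.stack([x,np.cross(-z,x),-z],1)
def step(s,Rg,p):
    rv=(R.from_matrix(Rg)*R.from_rotvec(s['tcp_rot']).inv()).as_rotvec()
    return rv.round(4),((p-s['eef_pos'])*1e3).round(1)
E
python3 - <<'E'
from h import *
s=r.state()
Rr=rackR(-0.0715);cap=np.array([.588,.009,.1735])
p=cap+Rr@np.array([-.06,0,.10])
print(Rr,p); rv,d=step(s,toolR(Rr,0),p);print(rv,np.degrees(np.linalg.norm(rv)),d)
E
```

```text
[[ 0.90399214  0.07143909 -0.42153846]
 [-0.06474581  0.99744496  0.03019147]
 [ 0.42261826  0.          0.90630779]] [0.49160663 0.0159039  0.23877368]
[-0.0925 -0.4279  0.2819] 29.833570178334313 [ 255.3 -616.1   16.6]
```

Emit:
{"api": "send_rows", "payload": {
  "motion": [
    [-0.046, -0.214, 0.141, 128, -308, 40, 0],
    [-0.046, -0.214, 0.141, 128, -308, 40, 0],
    [-0.046, -0.214, 0.141, 128, -308, 40, 0],
    [-0.046, -0.214, 0.141, 128, -308, 40, 0],
    [-0.046, -0.214, 0.141, 128, -308, 40, 0],
    [-0.0925, -0.428, 0.282, 255, -616, 17, 0],
    [-0.0925, -0.428, 0.282, 255, -616, 17, 0],
    [-0.0925, -0.428, 0.282, 255, -616, 17, 0],
    [-0.0925, -0.428, 0.282, 255, -616, 17, 0],
    [-0.0925, -0.428, 0.282, 255, -616, 17, 0],
    [-0.0925, -0.428, 0.282, 255, -616, 17, 0],
    [-0.0925, -0.428, 0.282, 255, -616, 17, 0],
    [-0.0925, -0.428, 0.282, 255, -616, 17, 0],
    [-0.0925, -0.428, 0.282, 255, -616, 17, 0]
  ]
}}

```text
clock: 2.0
eef_pos: [0.4911, 0.0177, 0.2397]
tcp_rot: [2.041, 1.906, 0.423]
contact_force: [0.3, 0.0, 0.0]
gripper_width: 1.002
```

```bash
python3 - <<'E'
from h import *
s=r.state();print(s['clock'],s['joints'].round(3),s['eef_pos'].round(4),s['tcp_rot'],abs(s['joint_velocities']).max())
c=r.read_camera('wrist');save(c,'w1')
E
```

```text
2.0 [-0.937 -0.133  0.643  2.308  0.429  0.565  0.899] [0.4911 0.0177 0.2397] [2.04108028 1.9055606  0.42316866] 0.0051698777595393635
```

View pics/w1.png

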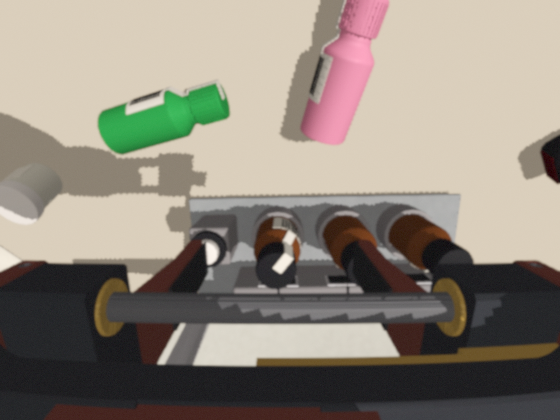

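The wrist view looks uphill, with the target cap at (275,265), its strip pointing up-right towards the robot, and the key at (208,250). I'll shift up the slope for a second, better-centred view.

Emit:
{"api": "send_rows", "payload": {
  "motion": [
    [0, 0, 0, 54, -4, 25, 0],
    [0, 0, 0, 54, -4, 25, 0],
    [0, 0, 0, 54, -4, 25, 0],
    [0, 0, 0, 54, -4, 25, 0]
  ]
}}

```text
clock: 2.55
eef_pos: [0.5442, 0.0127, 0.2639]
tcp_rot: [2.043, 1.905, 0.421]
contact_force: [0.3, -0.3, -0.4]
gripper_width: 1.001
```

```bash
python3 - <<'E'
from h import *
import pickle
s=r.state();print(s['clock'],s['joints'].round(3),s['eef_pos'].round(4),s['tcp_rot'],abs(s['joint_velocities']).max())
c=r.read_camera('wrist');save(c,'w2');pickle.dump((c,s),open('w2.pkl','wb'))
E
```

```text
2.55 [-0.974 -0.044  0.764  2.184  0.264  0.584  1.106] [0.5442 0.0127 0.2639] [2.04342854 1.9047637  0.42141957] 0.004696521884345176
```

View pics/w2.png

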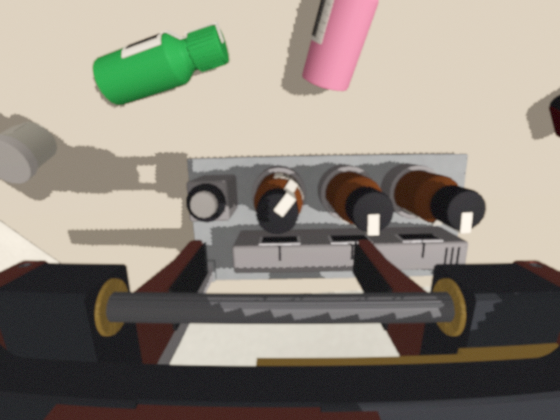

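The second view shows everything: key (206,204), target cap (278,210) with its strip up-right, and neighbour caps at (369,207) and (463,207) with strips towards the reader.

```bash
python3 - <<'E'
import cv2
a=cv2.imread('pics/w2.png')[150:280,180:340];cv2.imwrite('pics/w2z.png',cv2.resize(a,None,fx=4.5,fy=4.5,interpolation=cv2.INTER_CUBIC))
a=cv2.imread('pics/w2.png')[150:280,320:500];cv2.imwrite('pics/w2y.png',cv2.resize(a,None,fx=4.4,fy=4.4,interpolation=cv2.INTER_CUBIC))
E
```

```text
(no output)
```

View pics/w2z.png

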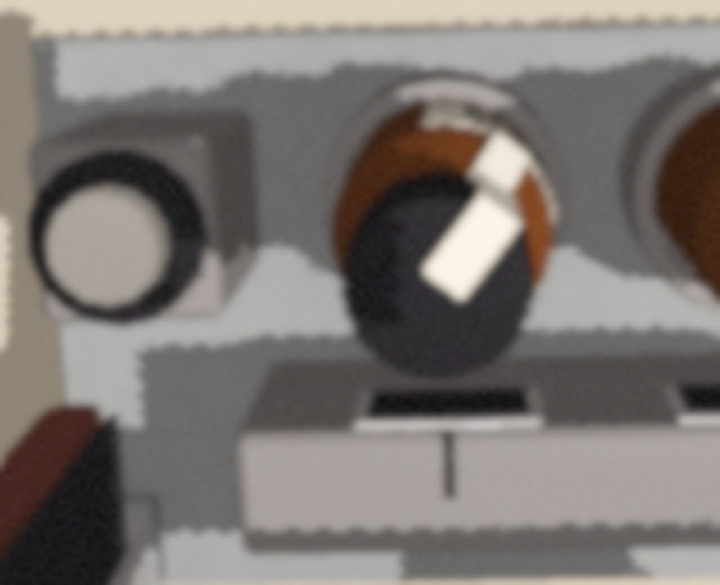

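View pics/w2y.png

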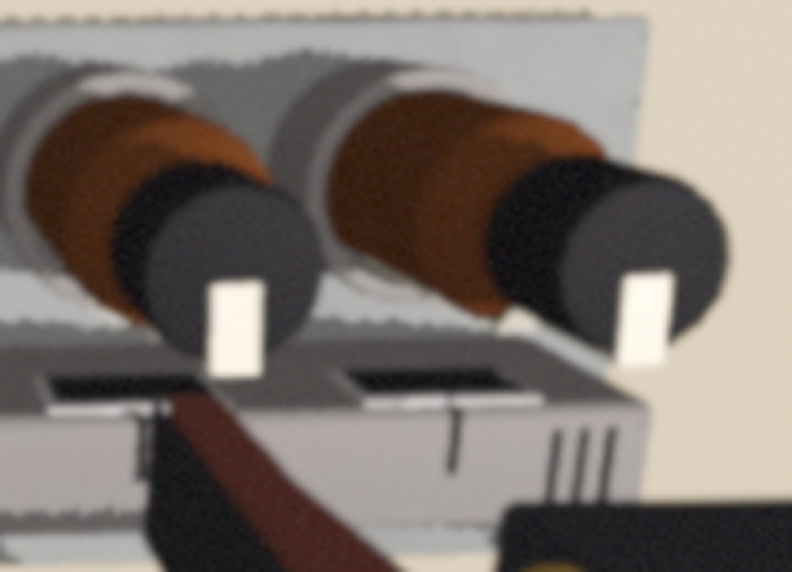

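```bash
python3 - <<'E'
import cv2
a=cv2.imread('pics/w1.png')[200:300,220:320];cv2.imwrite('pics/w1z.png',cv2.resize(a,None,fx=5,fy=5,interpolation=cv2.INTER_CUBIC))
E
python3 - <<'E'
from h import *
import pickle
c,s=pickle.load(open('w2.pkl','rb'))
a=lambda x,y:(180+x/4.5,150+y/4.5); b=lambda x,y:(320+x/4.4,150+y/4.4)
H=.1725
P=[onz(ray(c,q,s),H) for q in (a(440,285),b(236,277),b(646,271))]
for p in P: print(p.round(4))
yv=P[2]-P[0];print(np.linalg.norm(yv),np.linalg.norm(P[1]-P[0]),'yaw',-yv[0]/yv[1])
yaw=np.arctan2(-yv[0],yv[1]);Rr=rackR(yaw)
def onp(q):
    o,d=ray(c,q,s);n=Rr[:,2];return o+d*(n@(P[0]-o))/(n@d)
def ang(i,o_):
    v=Rr.T@(onp(o_)-onp(i));return np.degrees(np.arctan2(v[1],v[0])),v*1e3
print(ang(a(441,287),a(501,209)),ang(a(420,268),a(480,190)),ang(a(462,305),a(523,228)))
print(ang(b(237,281),b(236,378)),ang(b(648,273),b(641,365)))
# button at rack
O=P[1]-Rr@np.array([-.002,0,.144]);print('O',O)
Bp=O+Rr@np.array([0,-.175,.09]);print(Bp,proj(c,Bp,s),a(106,243))
print('reader tick etc',proj(c,O+Rr@np.array([.076,-.09,.068]),s),a(449,430), a(449,497))
for x in(.057,.095): print(proj(c,O+Rr@np.array([x,-.09,.068]),s))
E
```

```text
[0.582  0.0091 0.1725]
[0.5879 0.0977 0.1725]
[0.5926 0.1869 0.1725]
0.17804209570117047 0.08877330420377508 yaw -0.05928945235826017
(np.float64(142.59907998110964), array([-1.60811751e+01,  1.22953959e+01, -1.11145765e-14])) (np.float64(142.35824261477416), array([-1.59661747e+01,  1.23141574e+01, -1.23575907e-14])) (np.float64(142.02435742463143), array([-1.59842079e+01,  1.24772926e+01, -3.60571115e-14]))
(np.float64(3.4554285629108366), array([ 2.14594231e+01,  1.29575921e+00, -1.08564991e-14])) (np.float64(4.328784822777727), array([2.06609898e+01, 1.56394658e+00, 2.01652526e-14]))
O [0.65047156 0.09401191 0.04283692]
[ 0.60214513 -0.07843015  0.12440462] [[200.66702724 204.70300036]] (203.55555555555554, 204.0)
reader tick etc [[278.1793402  260.12939084]] (279.77777777777777, 245.55555555555554) (279.77777777777777, 260.44444444444446)
[[277.99261007 245.72817156]]
[[278.36146906 274.12499761]]
```

View pics/w1z.png

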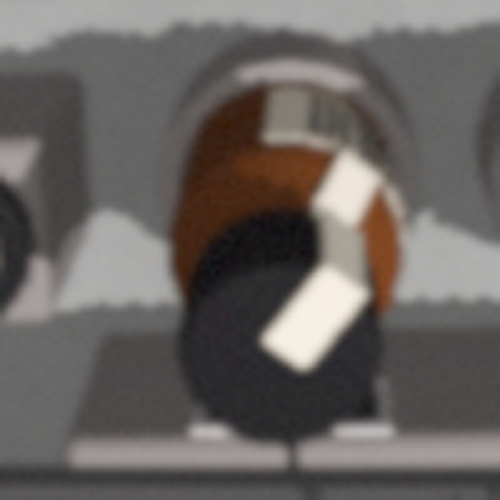

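```bash
python3 - <<'E'
from h import *
import pickle
c,s=pickle.load(open('w2.pkl','rb'))
a=lambda x,y:(180+x/4.5,150+y/4.5); b=lambda x,y:(320+x/4.4,150+y/4.4)
Rr=rackR(-.0593);O=np.array([.6505,.094,.0428])
def onrz(q,z):
    o,d=ray(c,q,s);n=Rr[:,2];p=o+d*((n@O+z)-n@o)/(n@d);return Rr.T@(p-O)*1e3
print('bar front top edge (expect x57 z68)')
for q in (a(245,432),a(690,418),b(30,415),b(400,405),b(645,402)): print(onrz(q,.068).round(1))
print('ticks');
for q in (a(449,432),a(449,497),b(457,408),b(451,472)): print(onrz(q,.068).round(1))
print('key',onrz(a(106,243),.09).round(1))
print('deck low edge')
for q in (a(60,37),a(715,20),b(20,31),b(640,17)): print(onrz(q,0).round(1))
E
```

```text
bar front top edge (expect x57 z68)
[  56.9 -143.5   68. ]
[ 54.  -22.2  68. ]
[ 55.8 -30.1  68. ]
[54.2 74.4 68. ]
[ 54.5 146.2  68. ]
ticks
[ 57.4 -87.8  68. ]
[ 76.5 -88.   68. ]
[55.4 91.  68. ]
[74.7 91.5 68. ]
key [  -0.8 -171.7   90. ]
deck low edge
[ -46.6 -206.1    0. ]
[-49.4  -6.    0. ]
[-46.  -25.6   0. ]
[-50.3 172.6   0. ]
```

```bash
python3 - <<'E'
from h import *
import pickle
c,s=pickle.load(open('w2.pkl','rb'))
s1={'eef_pos':np.array([.4911,.0177,.2397]),'tcp_rot':np.array([2.04108028,1.9055606,.42316866])}
T=r.read_camera('top');S=r.read_camera('scene')
r2=ray(c,(180+440/4.5,150+285/4.5),s);r1=ray(c,(276.2,269),s1)
rt=ray(T,(195+505/4.8,140+316/4.8));rs=ray(S,(220+169/3.3,120+286/3.3))
print(tri([r1,r2]));print(tri([r1,r2,rt,rs]));print(tri([r2,rt,rs]))
cap=np.array([.583,.0095,.174]);Rr=rackR(-.050)
s=r.state()
for a in (36,70):
  for h in (.06,.0):
    print(a,h,step(s,toolR(Rr,np.radians(a)),cap+Rr@np.array([0,0,h])))
print(Rr[:,2])
E
```

```text
(array([0.58934795, 0.00841566, 0.16335099]), [np.float64(0.00014524423480076083), np.float64(0.000145244234800771)])
(array([0.58602664, 0.00941125, 0.1692283 ]), [np.float64(0.0024502803976604536), np.float64(0.0011873357109559559), np.float64(0.004462328025535058), np.float64(0.003815370096173283)])
(array([0.58639672, 0.00951192, 0.17167381]), [np.float64(0.0029342831959673463), np.float64(0.003807581981725694), np.float64(0.002800619592911633)])
36 0.06 (array([-0.2662,  0.0151,  0.59  ]), array([ 13. ,  -1.7, -35.9]))
36 0.0 (array([-0.2662,  0.0151,  0.59  ]), array([ 38.3,  -2.9, -90.3]))
70 0.06 (array([-0.517 ,  0.03  ,  1.1276]), array([ 13. ,  -1.7, -35.9]))
70 0.0 (array([-0.517 ,  0.03  ,  1.1276]), array([ 38.3,  -2.9, -90.3]))
[-0.4220901   0.02112211  0.90630779]
```

```bash
python3 - <<'E'
from h import *
cap=np.array([.5855,.0095,.172]);Rr=rackR(-.050)
s=r.state()
print(step(s,toolR(Rr,np.radians(36)),cap+Rr@np.array([0,0,.012])),(Rr@[0,0,-.042])*1e3)
E
```

```text
(array([-0.2662,  0.0151,  0.59  ]), array([ 35.8,  -2.7, -81.4])) [ 17.72778416  -0.8871286  -38.06492706]
```

Emit:
{"api": "send_rows", "payload": {
  "motion": [
    [-0.133, 0.0075, 0.295, 18, -1, -41, 0.25],
    [-0.133, 0.0075, 0.295, 18, -1, -41, 0.25],
    [-0.266, 0.015, 0.59, 36, -3, -81, 0.25],
    [-0.266, 0.015, 0.59, 36, -3, -81, 0.25],
    [-0.266, 0.015, 0.59, 36, -3, -81, 0.25],
    [-0.266, 0.015, 0.59, 36, -3, -81, 0.25]
  ]
}}

```text
clock: 3.45
eef_pos: [0.5813, 0.0091, 0.1842]
tcp_rot: [1.308, 2.402, 0.264]
contact_force: [-1.1, -0.5, 0.3]
gripper_width: 0.752
```

```bash
python3 - <<'E'
from h import *
import pickle
s=r.state();print(s['clock'],s['joints'].round(3),s['eef_pos'].round(4),s['tcp_rot'],abs(s['joint_velocities']).max())
c=r.read_camera('wrist');save(c,'w3');pickle.dump((c,s),open('w3.pkl','wb'))
for p in([0,0,0],[0.033,0,-.01],[-.033,0,-.01]):
  print(proj(c,R.from_rotvec(s['tcp_rot']).apply(p)+s['eef_pos'],s))
print(proj(c,np.array([.5855,.0095,.172]),s))
a=cv2.imread('pics/w3.png')[150:400,130:430];cv2.imwrite('pics/w3z.png',cv2.resize(a,None,fx=2.4,fy=2.4,interpolation=cv2.INTER_CUBIC))
E
```

```text
3.45 [-0.739  0.202  0.638  2.198 -0.121  0.351  2.113] [0.5813 0.0091 0.1842] [1.30766038 2.40242288 0.26435022] 0.01687073826296188
[[277.79876732 258.4505025 ]]
[[336.34299063 265.22885578]]
[[219.05584117 265.30735806]]
[[279.9794256 249.4248641]]
```

View pics/w3z.png

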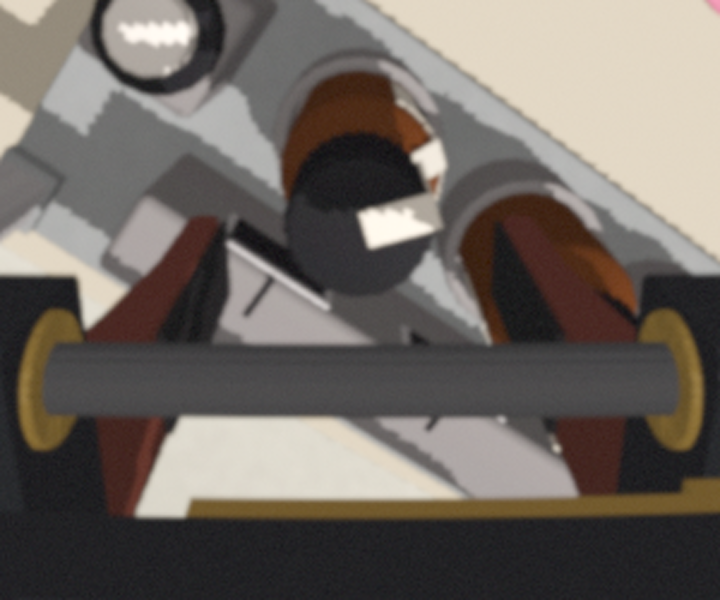

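```bash
python3 - <<'E'
from h import *
import pickle
c,s=pickle.load(open('w3.pkl','rb'))
for p in([0.033,-.01,0],[-.033,-.01,0],[0.033,.01,0],[.0465,-.01,0],[-.0465,-.01,0]):
  q=proj(c,R.from_rotvec(s['tcp_rot']).apply(p)+s['eef_pos'],s)[0];print(p,q,(q-[130,150])*2.4)
Rr=rackR(-.05)
for h in(.165,.1725,.178):
  P=onz(ray(c,(130+358/2.4,150+223/2.4),s),h);print(P)
for q in [(300,200),(250,214)]: pass
E
```

```text
[0.033, -0.01, 0] [334.00046849 242.46193776] [489.60112437 221.90865062]
[-0.033, -0.01, 0] [221.527231  242.5376952] [219.66535439 222.09046847]
[0.033, 0.01, 0] [332.38895362 273.68460292] [485.73348868 296.84304701]
[0.0465, -0.01, 0] [356.83409208 242.38657246] [544.40182098 221.72777391]
[-0.0465, -0.01, 0] [198.70273726 242.492993  ] [164.88656943 221.98318319]
[0.58741472 0.00792175 0.165     ]
[0.58072365 0.00625643 0.1725    ]
[0.57581687 0.00503519 0.178     ]
```

```bash
python3 - <<'E'
import cv2
a=cv2.imread('pics/w3.png')[190:320,180:380];cv2.imwrite('pics/w3y.png',cv2.resize(a,None,fx=4,fy=4,interpolation=cv2.INTER_CUBIC))
E
```

```text
(no output)
```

View pics/w3y.png

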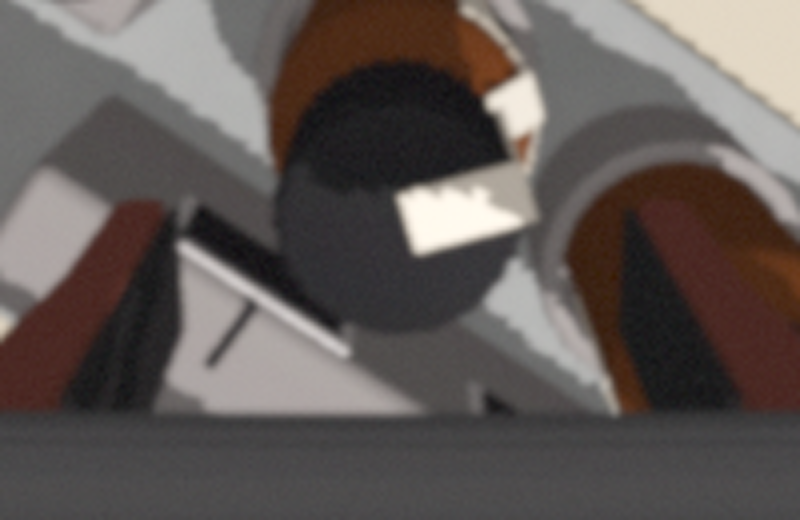

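```bash
python3 - <<'E'
from h import *
import pickle
c,s=pickle.load(open('w3.pkl','rb'));c2,s2=pickle.load(open('w2.pkl','rb'))
for h in (.170,.1725,.175):
  print(onz(ray(c,(277.2,247),s),h).round(4), onz(ray(c2,(277.8-2.5,213.3+1.5),s2),h).round(4))
print(tri([ray(c,(277.2,247),s),ray(c2,(275.3,214.8),s2)]))
cap=np.array([.5838,.008,.172]);Rr=rackR(-.050)
for h in (.0,-.030): print(step(r.state(),toolR(Rr,np.radians(36)),cap+Rr@np.array([0,0,h])))
E
```

```text
[0.5868 0.0076 0.17  ] [0.5856 0.0065 0.17  ]
[0.5845 0.007  0.1725] [0.5836 0.0067 0.1725]
[0.5822 0.0064 0.175 ] [0.5816 0.0069 0.175 ]
(array([0.58293471, 0.0067283 , 0.17380125]), [np.float64(0.0003034499617222763), np.float64(0.0003034499617222374)])
(array([-0.0023,  0.0019,  0.0031]), array([  2.3,  -1.4, -12.4]))
(array([-0.0023,  0.0019,  0.0031]), array([ 15. ,  -2. , -39.6]))
```

Emit:
{"api": "send_rows", "payload": {
  "motion": [
    [0, 0, 0, 3, -2, -12, 0.25],
    [0, 0, 0, 3, -2, -12, 0.25]
  ]
}}

```text
clock: 3.75
eef_pos: [0.5841, 0.0075, 0.1718]
tcp_rot: [1.305, 2.405, 0.263]
contact_force: [0.2, -0.2, -0.9]
gripper_width: 0.747
```

```bash
python3 - <<'E'
from h import *
s=r.state()
cap=np.array([.584,.007,.1728]);Rr=rackR(-.050)
print(s['eef_pos'],s['contact_force'],s['joint_velocities'].round(3));
print(step(s,toolR(Rr,np.radians(36)),cap+Rr@np.array([0,0,-.03])))
E
```

```text
[0.58411358 0.00749391 0.17180638] [ 0.22519202 -0.21650217 -0.86039803] [-0.008 -0.009  0.011 -0.008  0.019  0.009 -0.009]
(array([-0.0012,  0.0007,  0.0016]), array([ 12.5,  -1.1, -26.2]))
```

Emit:
{"api": "send_rows", "payload": {
  "motion": [
    [0, 0, 0, 6, -0.5, -13, 0.25],
    [0, 0, 0, 12.5, -1, -26, 0.25],
    [0, 0, 0, 12.5, -1, -26, 0.25],
    [0, 0, 0, 12.5, -1, -26, 1],
    [0, 0, 0, 12.5, -1, -26, 1],
    [0, 0, 0, 12.5, -1, -26, 1],
    [0, 0, 0, 12.5, -1, -26, 1]
  ],
  "force": 12
}}

```text
clock: 4.62
eef_pos: [0.5971, 0.0064, 0.1462]
tcp_rot: [1.303, 2.405, 0.264]
contact_force: [-2.5, -0.2, 5.7]
gripper_width: 0.454
```

```bash
python3 - <<'E'
from h import *
s=r.state();print(s)
c=r.read_camera('wrist');save(c,'w4')
Rr=rackR(-.05);print([(Rr[:,2]*-np.radians(k)).round(4) for k in (9,18,71,72)])
E
```

```text
{'clock': 4.625, 'joints': array([-0.60466893,  0.29336367,  0.51622125,  2.19247732, -0.24646661,
        0.26667987,  2.23420046]), 'joint_velocities': array([ 0.00444637, -0.00045563, -0.00226294, -0.00192701, -0.00284828,
       -0.00072061,  0.00237056]), 'effort': array([ 8.95087165e-02, -3.27029693e+01,  4.35379788e+00, -2.02910954e+01,
        3.14358703e-02, -1.73280783e+00, -4.63536358e-03]), 'eef_pos': array([0.5970784 , 0.00640051, 0.14616699]), 'tcp_rot': array([1.30258878, 2.40469247, 0.26359514]), 'contact_force': array([-2.53008296, -0.17273907,  5.65901975]), 'wrist_torque': array([0.15657676, 0.46641157, 0.05077251]), 'gripper_width': 0.45402606984831234}
[array([ 0.0663, -0.0033, -0.1424]), array([ 0.1326, -0.0066, -0.2847]), array([ 0.523 , -0.0262, -1.1231]), array([ 0.5304, -0.0265, -1.1389])]
```

View pics/w4.png

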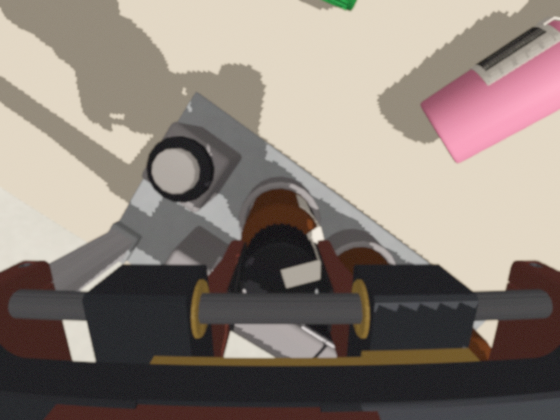

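Emit:
{"api": "send_rows", "payload": {
  "motion": [
    [0, 0, 0, -0.2, 0, 0.5, 1],
    [0.066, -0.003, -0.142, -0.2, 0, 0.5, 1],
    [0.133, -0.007, -0.285, -0.2, 0, 0.5, 1]
  ]
}}

```text
clock: 5.05
eef_pos: [0.5969, 0.0059, 0.1462]
tcp_rot: [1.685, 2.187, 0.35]
contact_force: [1.3, -0.2, -1.3]
gripper_width: 0.453
```

Emit:
{"api": "send_rows", "payload": {
  "motion": [
    [0.066, -0.003, -0.142, 0, 0, 0, 1],
    [0.133, -0.007, -0.285, 0, 0, 0, 1],
    [0.199, -0.01, -0.427, 0, 0, 0, 1],
    [0.265, -0.013, -0.569, 0, 0, 0, 1],
    [0.332, -0.017, -0.712, 0, 0, 0, 1],
    [0.39, -0.0195, -0.838, 0, 0, 0, 1],
    [0.39, -0.0195, -0.838, 0, 0, 0, 1],
    [0.39, -0.0195, -0.838, 0, 0, 0, 1]
  ]
}}

```text
clock: 6.05
eef_pos: [0.5968, 0.0062, 0.1462]
tcp_rot: [2.582, 1.266, 0.558]
contact_force: [-0.3, -1.3, 1.4]
gripper_width: 0.449
```

```bash
python3 - <<'E'
from h import *
import pickle
s=r.state();print(s['eef_pos'],s['joints'].round(3),s['contact_force'],s['wrist_torque'])
c=r.read_camera('wrist');save(c,'w5');pickle.dump((c,s),open('w5.pkl','wb'))
Rr=rackR(-.05);Rt=R.from_rotvec(s['tcp_rot']).as_matrix();x=Rr.T@Rt[:,0];print('a',np.degrees(np.arctan2(-x[0],x[1])), Rr.T@Rt[:,2])
E
```

```text
[0.59680683 0.00617333 0.14624851] [-0.848  0.357  0.826  2.205 -0.669  0.31   1.403] [-0.31242638 -1.33274669  1.35738256] [-0.1806961   0.21388858 -0.12201622]
a -34.87472670459217 [ 0.0011047  -0.00137131 -0.99999845]
```

View pics/w5.png

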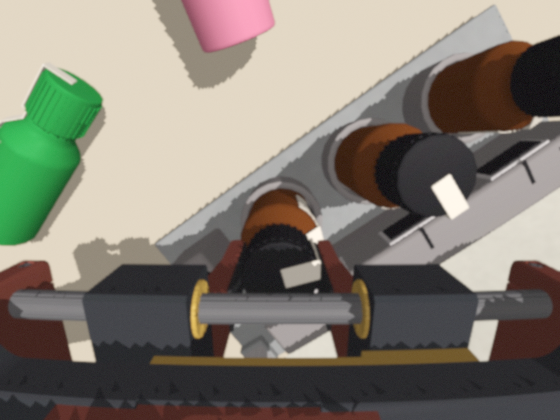

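Emit:
{"api": "send_rows", "payload": {
  "motion": [
    [0, 0, 0, 0, 0, 0, 0.25],
    [0, 0, 0, 0, 0, 0, 0.25],
    [0, 0, 0, 0, 0, 0, 0.25],
    [-0.066, 0.003, 0.142, 0, 0, 0, 0.25],
    [-0.133, 0.007, 0.285, 0, 0, 0, 0.25],
    [-0.199, 0.01, 0.427, 0, 0, 0, 0.25],
    [-0.265, 0.013, 0.569, 0, 0, 0, 0.25],
    [-0.332, 0.017, 0.712, 0, 0, 0, 0.25],
    [-0.398, 0.02, 0.854, 0, 0, 0, 0.25],
    [-0.464, 0.023, 0.997, 0, 0, 0, 0.25],
    [-0.523, 0.026, 1.123, 0, 0, 0, 0.25],
    [-0.523, 0.026, 1.123, 0, 0, 0, 0.25],
    [-0.523, 0.026, 1.123, 0, 0, 0, 0.25]
  ]
}}

```text
clock: 7.72
eef_pos: [0.5966, 0.0062, 0.1461]
tcp_rot: [1.306, 2.403, 0.264]
contact_force: [0.3, -0.3, -0.1]
gripper_width: 0.753
```

```bash
python3 - <<'E'
from h import *
s=r.state();print(s['eef_pos'],s['joints'].round(3),s['contact_force'],s['wrist_torque'])
c=r.read_camera('wrist');save(c,'w6')
Rr=rackR(-.05);Rt=R.from_rotvec(s['tcp_rot']).as_matrix();x=Rr.T@Rt[:,0];print('a',np.degrees(np.arctan2(-x[0],x[1])), Rr.T@Rt[:,2])
E
```

```text
[0.59664221 0.00618591 0.14611005] [-0.606  0.293  0.517  2.193 -0.246  0.267  2.232] [ 0.31504165 -0.33507975 -0.09736227] [ 0.06576702  0.43253897 -0.03202173]
a 35.81488914001393 [ 1.36808545e-03  4.03929723e-04 -9.99998983e-01]
```

View pics/w6.png

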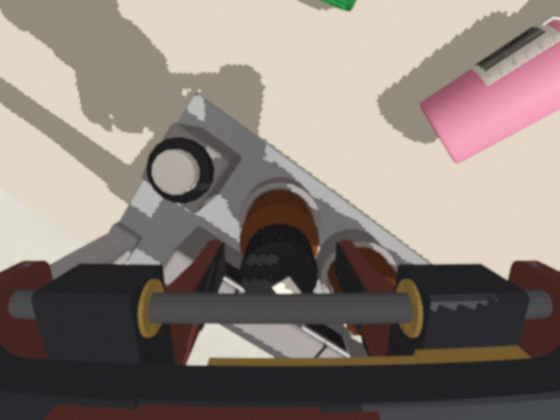

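Still well centred. I'll close again and make the second turn of about 70.5°.

Emit:
{"api": "send_rows", "payload": {
  "motion": [
    [0, 0, 0, 0, 0, 0, 1],
    [0, 0, 0, 0, 0, 0, 1],
    [0, 0, 0, 0, 0, 0, 1],
    [0, 0, 0, 0, 0, 0, 1],
    [0.066, -0.003, -0.142, 0, 0, 0, 1],
    [0.133, -0.007, -0.285, 0, 0, 0, 1],
    [0.199, -0.01, -0.427, 0, 0, 0, 1],
    [0.265, -0.013, -0.569, 0, 0, 0, 1],
    [0.332, -0.017, -0.712, 0, 0, 0, 1],
    [0.398, -0.02, -0.854, 0, 0, 0, 1],
    [0.464, -0.023, -0.997, 0, 0, 0, 1],
    [0.52, -0.026, -1.117, 0, 0, 0, 1],
    [0.52, -0.026, -1.117, 0, 0, 0, 1],
    [0.52, -0.026, -1.117, 0, 0, 0, 1],
    [0.52, -0.026, -1.117, 0, 0, 0, 0.25],
    [0.52, -0.026, -1.117, 0, 0, 0, 0.25],
    [0.52, -0.026, -1.117, 0, 0, 0, 0.25]
  ]
}}

```text
clock: 9.9
eef_pos: [0.5965, 0.0062, 0.1461]
tcp_rot: [2.579, 1.272, 0.557]
contact_force: [-0.2, 0.7, -0.3]
gripper_width: 0.733
```

```bash
python3 - <<'E'
from h import *
s=r.state();print(s['eef_pos'],s['joints'].round(3),s['contact_force'],s['wrist_torque'])
Rr=rackR(-.05)
# retreat to viewing pose: a=0, TCP at 100 over cap, above target
cap=np.array([.584,.007,.1728])
print((Rr[:,2]*.05*1e3).round(1),step(s,toolR(Rr,0),cap+Rr@np.array([0,0,.1])))
E
```

```text
[0.59652181 0.00619196 0.14605578] [-0.847  0.357  0.825  2.205 -0.667  0.31   1.406] [-0.17475994  0.67683641 -0.34184142] [-0.00924777  0.41025208 -0.01534481]
[-21.1   1.1  45.3] (array([-0.2539,  0.0136,  0.5481]), array([-54.7,   2.9, 117.4]))
```

Emit:
{"api": "send_rows", "payload": {
  "motion": [
    [0, 0, 0, -10, 0.5, 22, 0.25],
    [0, 0, 0, -21, 1, 45, 0.25],
    [-0.085, 0.0045, 0.183, -33, 2, 70, 0.25],
    [-0.17, 0.009, 0.366, -44, 2.5, 94, 0],
    [-0.254, 0.0136, 0.548, -55, 3, 117, 0],
    [-0.254, 0.0136, 0.548, -55, 3, 117, 0],
    [-0.254, 0.0136, 0.548, -55, 3, 117, 0],
    [-0.254, 0.0136, 0.548, -55, 3, 117, 0]
  ]
}}

```text
clock: 10.9
eef_pos: [0.5413, 0.0093, 0.2625]
tcp_rot: [2.029, 1.923, 0.427]
contact_force: [-0.1, -1.2, -1.2]
gripper_width: 1.001
```

```bash
python3 - <<'E'
from h import *
import pickle
s=r.state();print(s['clock'],s['eef_pos'],s['joints'].round(3),abs(s['joint_velocities']).max())
c=r.read_camera('wrist');save(c,'w7');pickle.dump((c,s),open('w7.pkl','wb'))
a=cv2.imread('pics/w7.png')[150:280,180:340];cv2.imwrite('pics/w7z.png',cv2.resize(a,None,fx=4.5,fy=4.5,interpolation=cv2.INTER_CUBIC))
a=cv2.imread('pics/w7.png')[150:280,320:500];cv2.imwrite('pics/w7y.png',cv2.resize(a,None,fx=4.4,fy=4.4,interpolation=cv2.INTER_CUBIC))
E
```

```text
10.9 [0.54126273 0.00926733 0.26247851] [-1.356 -0.139  1.117  2.202  0.417  0.614  1.005] 0.026211699412507537
```

View pics/w7z.png

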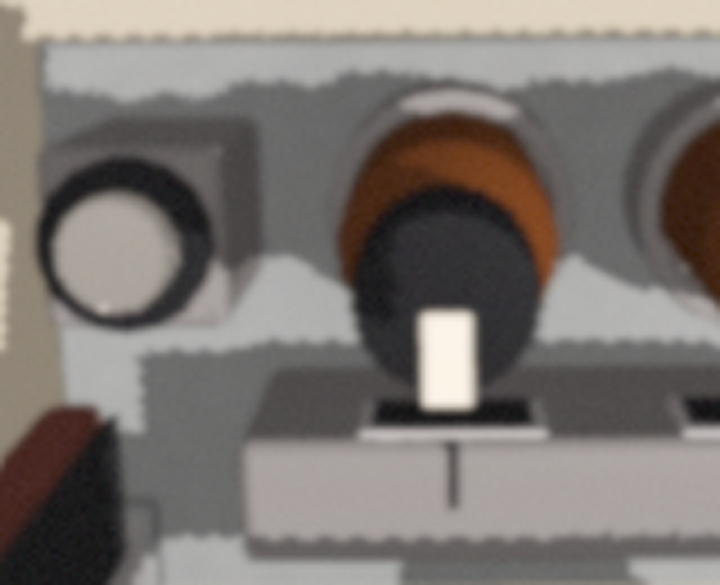

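View pics/w7y.png

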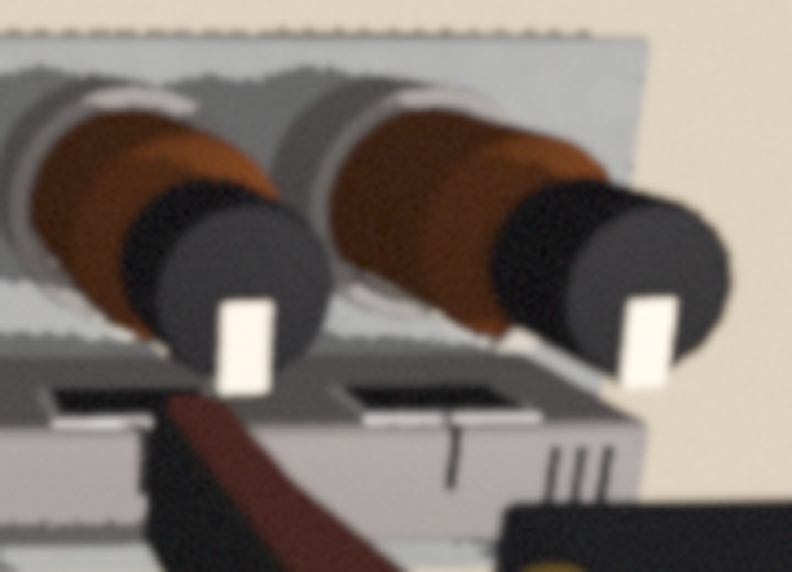

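The strip on the target cap now runs down to the reader tick at about (280,237). Next I'll measure its angle against the reader bar.

```bash
python3 - <<'E'
from h import *
import pickle
c,s=pickle.load(open('w7.pkl','rb'))
A=lambda x,y:np.array((180+x/4.5,150+y/4.5)); B=lambda x,y:np.array((320+x/4.4,150+y/4.4))
Rr=rackR(-.05);O=np.array([.584,.007,.1728])-Rr@np.array([-.002,-.09,.144])
def on(q,z):
    o,d=ray(c,q,s);n=Rr[:,2];p=o+d*((n@O+z)-n@o)/(n@d);return Rr.T@(p-O)*1e3
g=lambda p,q,z=.144:(lambda v:np.degrees(np.arctan2(v[1],v[0])).round(1))(on(q,z)-on(p,z))
im=c['img'].astype(int)
# strip by colour mask
for nm,(x0,x1,y0,y1) in {'T':(268,290,215,245),'N1':(364,386,215,242),'N2':(456,480,215,240)}.items():
    sub=im[y0:y1,x0:x1]; m=((sub.min(2)>190)).astype(np.uint8)
    n,l,st,ce=cv2.connectedComponentsWithStats(m);k=1+np.argmax(st[1:,4]);m=(l==k)
    rows=[];
    ys=np.where(m.sum(1)>8)[0][1:-1]
    L=[];Rg=[]
    for y in ys:
        prof=sub[y].min(1).astype(float)
        xs=np.where(m[y])[0];a,b=xs[0],xs[-1];T=150
        try:
          L.append((x0+a-1+(T-prof[a-1])/(prof[a]-prof[a-1]),y0+y)); Rg.append((x0+b+(prof[b]-T)/(prof[b]-prof[b+1]),y0+y))
        except Exception: pass
    out=[]
    for pts in(L,Rg):
        P=np.array([on(p,.144) for p in pts]);k=np.polyfit(P[:,0],P[:,1],1);out.append(round(np.degrees(np.arctan(k[0])),1))
    P=np.array([on((np.array(p)+q)/2,.144) for p,q in zip(L,Rg)]);print(nm,len(L),out,P[[0,-1]].round(1).tolist())
# bar front top edge
pts=[]
for x in list(range(238,275))+list(range(285,350))+list(range(368,460)):
    col=im[236:256,x].sum(1).astype(float);gr=np.diff(col);k=gr.argmax()
    if gr[k]>40: pts.append(on((x,236+k+.5),.068))
P=np.array(pts);k=np.polyfit(P[:,1],P[:,0],1);res=P[:,0]-np.polyval(k,P[:,1]);ok=abs(res)<1.5;k=np.polyfit(P[ok,1],P[ok,0],1)
print('bar',len(P),ok.sum(),np.degrees(k[0]),k[1])
print('ticks',g(A(452,440),A(454,507),.068),g(B(459,430),B(453,488),.068))
E
```

```text
T 18 [np.float64(0.8), np.float64(0.8)] [[0.5, -89.7, 144.0], [17.1, -89.6, 144.0]]
N1 18 [np.float64(2.7), np.float64(1.5)] [[-0.1, 0.8, 144.0], [16.7, 1.2, 144.0]]
N2 19 [np.float64(-1.5), np.float64(2.6)] [[0.4, 90.4, 144.0], [11.4, 90.8, 144.0]]
bar 185 56 -1.1872312116037391 52.2966521897287
ticks 1.4 1.6
```

```bash
python3 - <<'E'
from h import *
import pickle
c,s=pickle.load(open('w7.pkl','rb'));Rr=rackR(-.055);O=np.array([.584,.007,.1728])-Rr@np.array([-.002,-.09,.144])
B=O+Rr@np.array([0,-.175,.09]);print('model',B,proj(c,B,s))
for q in((205.8,205.5),(203.3,207)):
    o,d=ray(c,q,s);n=Rr[:,2];p=o+d*((n@O+.09)-n@o)/(n@d);print(p,Rr.T@(p-O))
s=r.state()
for h in(.03,.0,-.005,-.0075): print(h,step(s,toolR(Rr,0),B+Rr@np.array([0,0,h])))
E
```

```text
model [ 0.60392411 -0.07922566  0.12470462] [[202.19618401 207.8133895 ]]
[ 0.60177931 -0.07490281  0.12359518] [-0.00262515 -0.1708016   0.09      ]
[ 0.60315862 -0.0778857   0.12431385] [-0.00092462 -0.17370415  0.09      ]
0.03 (array([-0.0005, -0.0013, -0.0018]), array([  50. ,  -87.5, -110.4]))
0.0 (array([-0.0005, -0.0013, -0.0018]), array([  62.7,  -88.2, -137.6]))
-0.005 (array([-0.0005, -0.0013, -0.0018]), array([  64.8,  -88.3, -142.2]))
-0.0075 (array([-0.0005, -0.0013, -0.0018]), array([  65.8,  -88.3, -144.4]))
```

Emit:
{"api": "send_rows", "payload": {
  "motion": [
    [0, 0, 0, 0, -45, 0, 1],
    [0, 0, 0, 5, -88, -5, 1],
    [0, 0, 0, 20, -88, -45, 1],
    [0, 0, 0, 38, -88, -85, 1],
    [0, 0, 0, 54, -88, -119, 1],
    [0, 0, 0, 54, -88, -119, 1],
    [0, 0, 0, 54, -88, -119, 1],
    [0, 0, 0, 54, -88, -119, 1]
  ],
  "force": 20
}}

```text
clock: 11.95
eef_pos: [0.5337, -0.07, 0.2042]
tcp_rot: [2.013, 1.909, 0.44]
contact_force: [-0.6, 0.4, 0.3]
gripper_width: 0.128
```

```bash
python3 - <<'E'
from h import *
s=r.state();print(s['clock'],s['eef_pos'],s['contact_force'])
Rr=rackR(-.055);B=np.array([.6035,-.0785,.1245])
print((Rr.T@(s['eef_pos']-B)*1e3))
for h in(.0,-.005,-.008,-.01): print(h,step(s,toolR(Rr,0),B+Rr@np.array([0,0,h])))
c=r.read_camera('wrist');save(c,'w8')
E
```

```text
11.95 [ 0.53371178 -0.06995788  0.20423364] [-0.59777722  0.44673675  0.33558446]
[-29.88266397   4.69278551 101.9108477 ]
0.0 (array([ 0.0047,  0.0202, -0.0011]), array([ 69.8,  -8.5, -79.7]))
-0.005 (array([ 0.0047,  0.0202, -0.0011]), array([ 71.9,  -8.7, -84.3]))
-0.008 (array([ 0.0047,  0.0202, -0.0011]), array([ 73.2,  -8.7, -87. ]))
-0.01 (array([ 0.0047,  0.0202, -0.0011]), array([ 74. ,  -8.8, -88.8]))
```

View pics/w8.png

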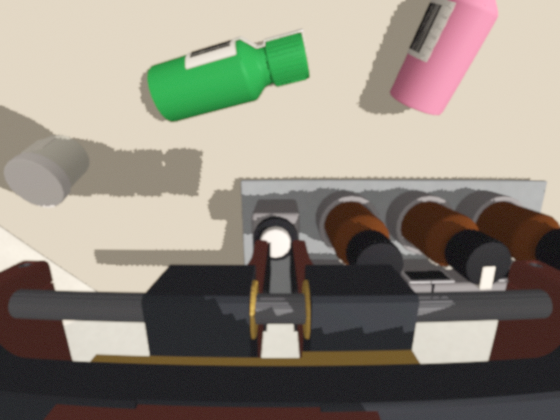

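```bash
python3 - <<'E'
from h import *
s=r.state();print(s['clock'],s['eef_pos'],s['joints'].round(3),s['joint_velocities'].round(3))
E
```

```text
12.0 [ 0.53367034 -0.06977796  0.2041717 ] [-1.585 -0.336  1.455  2.298  0.807  0.547  0.827] [-0.005 -0.002 -0.004  0.003  0.003  0.002 -0.003]
```

The arm stopped at the limits of joints 2 and 3 because the elbow has drifted. I'll turn the tool about its own axis to unwind it, as that moved joint 1 the right way earlier.

Emit:
{"api": "send_rows", "payload": {
  "motion": [
    [-0.07, 0.004, 0.15, 0, 0, 0, 1],
    [-0.14, 0.008, 0.3, 0, 0, 0, 1],
    [-0.21, 0.011, 0.45, 0, 0, 0, 1],
    [-0.28, 0.015, 0.6, 0, 0, 0, 1],
    [-0.28, 0.015, 0.6, 0, 0, 0, 1]
  ]
}}

```text
clock: 12.62
eef_pos: [0.5332, -0.0693, 0.2044]
tcp_rot: [1.255, 2.412, 0.272]
contact_force: [-0.5, -1.4, -0.5]
gripper_width: 0.002
```

```bash
python3 - <<'E'
from h import *
s=r.state();print(s['clock'],s['eef_pos'],s['joints'].round(3),s['joint_velocities'].round(3))
Rr=rackR(-.055);B=np.array([.6035,-.0785,.1245]);Rt=R.from_rotvec(s['tcp_rot']).as_matrix();x=Rr.T@Rt[:,0];print('a',np.degrees(np.arctan2(-x[0],x[1])), Rr.T@Rt[:,2])
print((Rr.T@(s['eef_pos']-B)*1e3))
E
```

```text
12.625 [ 0.53317329 -0.06929719  0.20438451] [-1.576 -0.337  1.455  2.296  0.778  0.54   1.522] [-0.002  0.     0.001  0.002  0.004  0.    -0.083]
a 38.05269256570748 [ 0.0178202   0.01026027 -0.99978856]
[-30.33911311   5.32287129 102.29016429]
```

Emit:
{"api": "send_rows", "payload": {
  "motion": [
    [0, 0, 0, 10, 0, -12, 1],
    [0, 0, 0, 25, -1, -25, 1],
    [0, 0, 0, 40, -2, -35, 1],
    [0, 0, 0, 52, -4, -42, 1],
    [0, 0, 0, 52, -4, -42, 1]
  ]
}}

```text
clock: 13.25
eef_pos: [0.5389, -0.0659, 0.2065]
tcp_rot: [1.245, 2.396, 0.276]
contact_force: [-0.1, -0.1, -0.8]
gripper_width: 0.008
```

```bash
cat > st.py <<'E'
from h import *
s=r.state();print(s['clock'],s['eef_pos'],s['joints'].round(3),s['joint_velocities'].round(3),s['contact_force'].round(1))
Rr=rackR(-.055);B=np.array([.6035,-.0785,.1245]);Rt=R.from_rotvec(s['tcp_rot']).as_matrix();x=Rr.T@Rt[:,0];a=np.arctan2(-x[0],x[1]);print('a',np.degrees(a), Rr.T@Rt[:,2])
print((Rr.T@(s['eef_pos']-B)*1e3))
for h in (.02,.005,0,-.005,-.008): print(h,step(s,toolR(Rr,a),B+Rr@np.array([0,0,h])))
E
python3 st.py
```

```text
13.25 [ 0.53885901 -0.06591594  0.20650073] [-1.588 -0.337  1.455  2.298  0.819  0.531  1.476] [ 0.002  0.001  0.001  0.004 -0.     0.003  0.002] [-0.1 -0.1 -0.8]
a 38.14145612444555 [ 0.03647774  0.00614901 -0.99931555]
[-24.46799685   9.01156908 101.88741126]
0.02 (array([-0.0034,  0.0367, -0.0029]), array([ 56.2, -12.1, -63.9]))
0.005 (array([-0.0034,  0.0367, -0.0029]), array([ 62.5, -12.5, -77.5]))
0 (array([-0.0034,  0.0367, -0.0029]), array([ 64.6, -12.6, -82. ]))
-0.005 (array([-0.0034,  0.0367, -0.0029]), array([ 66.8, -12.7, -86.5]))
-0.008 (array([-0.0034,  0.0367, -0.0029]), array([ 68. , -12.8, -89.3]))
```

Still pinned. Pulling the tool upright in front of the station should unfold the arm and free joint 2, since the wrist moves forward and clear of the rail.

Emit:
{"api": "send_rows", "payload": {
  "motion": [
    [0, 0.1, 0, -10, 0, 5, 1],
    [0, 0.2, 0, -20, 0, 10, 1],
    [0, 0.3, 0, -30, 0, 15, 1],
    [0, 0.42, 0, -35, 0, 20, 1],
    [0, 0.42, 0, -35, 0, 20, 1]
  ]
}}

```text
clock: 13.88
eef_pos: [0.4736, -0.0617, 0.2474]
tcp_rot: [1.404, 2.718, 0.028]
contact_force: [0.8, -0.3, -0.7]
gripper_width: 0.005
```

```bash
python3 st.py
```

```text
13.875 [ 0.47357844 -0.06173354  0.24742165] [-1.642 -0.336  1.454  2.092  0.43   1.051  1.798] [ 0.008 -0.002  0.009  0.05   0.031 -0.066 -0.019] [ 0.8 -0.3 -0.7]
a 36.98528627260798 [-0.34655619 -0.01708144 -0.93787368]
[-66.4572705    9.59902807 166.61856968]
0.02 (array([ 0.0041, -0.3549, -0.0219]), array([ 121.5,  -16.3, -104.8]))
0.005 (array([ 0.0041, -0.3549, -0.0219]), array([ 127.8,  -16.7, -118.4]))
0 (array([ 0.0041, -0.3549, -0.0219]), array([ 129.9,  -16.8, -122.9]))
-0.005 (array([ 0.0041, -0.3549, -0.0219]), array([ 132. ,  -16.9, -127.5]))
-0.008 (array([ 0.0041, -0.3549, -0.0219]), array([ 133.3,  -17. , -130.2]))
```

Emit:
{"api": "send_rows", "payload": {
  "motion": [
    [0, 0.08, 0, -10, 50, 5, 1],
    [0, 0.08, 0, -10, 100, 5, 1],
    [0, 0.08, 0, -10, 150, 5, 1],
    [0, 0.08, 0, -10, 200, 5, 1],
    [0, 0.08, 0, -10, 250, 5, 1],
    [0, 0.08, 0, -10, 300, 5, 1],
    [0, 0.08, 0, -10, 300, 5, 1]
  ]
}}

```text
clock: 14.75
eef_pos: [0.4227, 0.2199, 0.2756]
tcp_rot: [1.419, 2.766, 0.022]
contact_force: [0.3, 0.2, 0.2]
gripper_width: 0.006
```

```bash
python3 st.py|head -3
```

```text
14.75 [0.42274131 0.21994968 0.27561085] [-2.265 -0.336  1.453  2.02   0.394  1.168  1.221] [-0.022 -0.011  0.039  0.001  0.024 -0.001 -0.038] [0.3 0.2 0.2]
a 36.541572330698564 [-3.90506229e-01 -2.03900484e-04 -9.20600262e-01]
[-114.58238594  288.06167211  220.16302076]
```

Emit:
{"api": "send_rows", "payload": {
  "motion": [
    [0, 0, 0, 0, 50, 0, 1],
    [0, 0, 0, 0, 100, 0, 1],
    [0, 0, 0, 0, 150, 0, 1],
    [0, 0, 0, 0, 200, 0, 1],
    [0, 0, 0, 0, 250, 0, 1],
    [0, 0, 0, 0, 250, 0, 1]
  ]
}}

```text
clock: 15.5
eef_pos: [0.3521, 0.3712, 0.3212]
tcp_rot: [1.42, 2.753, 0.091]
contact_force: [0.1, -0.0, -0.1]
gripper_width: 0.009
```

```bash
python3 st.py|head -3
```

```text
15.5 [0.35208263 0.37121195 0.3212346 ] [-2.623 -0.337  1.455  1.912  0.405  1.237  0.897] [-0.181 -0.003  0.014 -0.074  0.004  0.065 -0.155] [ 0.1 -0.  -0.1]
a 36.08302539513089 [-0.36409669  0.03622232 -0.93065651]
[-166.77878843  435.21095232  294.84284423]
```

The controller's redundancy drift is in the way, so I'll fit a simple arm model from the recorded states to plan the elbow.

```bash
cat > fit.py <<'E'
from h import *
import itertools,pickle
from scipy.optimize import least_squares
s=r.state()
D_=[([-1.32113620,.47779509,.02232708,1.55639034,-.01148957,1.10930283,-.08310829],[.23617545,.63171878,.22171065],[2.58030774,1.79014206,-.00215385]),
([-.937,-.133,.643,2.308,.429,.565,.899],[.4911,.0177,.2397],[2.04108,1.90556,.42317]),
([-.974,-.044,.764,2.184,.264,.584,1.106],[.5442,.0127,.2639],[2.04343,1.90476,.42142]),
([-.739,.202,.638,2.198,-.121,.351,2.113],[.5813,.0091,.1842],[1.30766,2.40242,.26435]),
([-.60467,.29336,.51622,2.19248,-.24647,.26668,2.2342],[.59708,.0064,.14617],[1.30259,2.40469,.2636]),
([-.848,.357,.826,2.205,-.669,.31,1.403],[.5968,.00617,.14625],[2.582,1.266,.558]),
([-1.356,-.139,1.117,2.202,.417,.614,1.005],[.54126,.00927,.26248],[2.029,1.923,.427]),
([-1.585,-.336,1.455,2.298,.807,.547,.827],[.5337,-.0698,.2042],[2.013,1.909,.44]),
([-1.576,-.337,1.455,2.296,.778,.54,1.522],[.53317,-.0693,.20438],[1.255,2.412,.272]),
([-1.588,-.337,1.455,2.298,.819,.531,1.476],[.53886,-.06592,.2065],[1.245,2.396,.276]),
([-1.642,-.336,1.454,2.092,.43,1.051,1.798],[.47358,-.06173,.24742],[1.404,2.718,.028]),
([-2.265,-.336,1.453,2.02,.394,1.168,1.221],[.42274,.21995,.27561],[1.419,2.766,.022]),
(s['joints'],s['eef_pos'],s['tcp_rot'])]
Q=np.array([d[0] for d in D_]);P=np.array([d[1] for d in D_]);RV=R.from_rotvec(np.array([d[2] for d in D_]))
ax='ZYZYZYZ'
def fkR(sg,off,Q):
    out=[];cur=R.from_euler('Z',np.full(len(Q),off[0]))
    for i in range(7):
        cur=cur*R.from_euler(ax[i],sg[i]*Q[:,i]); out.append(cur)
    return out
best=None
for sg in itertools.product([1,-1],repeat=7):
    def f(o): return (RV.inv()*(fkR(sg,o,Q)[-1]*R.from_rotvec(o[1:4]))).as_rotvec().ravel()
    for o0 in ([0,np.pi,0,0],[0,0,0,0],[np.pi,np.pi,0,0]):
        m=least_squares(f,o0,max_nfev=30)
        if best is None or m.cost<best[0]: best=(m.cost,sg,m.x)
print(best)
E
python3 fit.py
```

```text
(np.float64(3.1544062337433933e-06), (-1, 1, -1, 1, -1, 1, -1), array([-6.77807762e-04, -1.38204074e-04, -3.20393433e-04,  3.14104172e+00]))
```

```bash
cat >> fit.py <<'E'
sg,off=best[1],best[2]
Rs=fkR(sg,off,Q)
cols=[]
cols.append(np.tile([0,0,1.],(len(Q),1)))
e=np.eye(3)
for i,k in ((1,0),(1,2),(3,0),(3,2),(5,0),(5,2)): cols.append(Rs[i].apply(e[k]))
A=np.stack(cols,2).reshape(-1,len(cols)); x,res,rk,sv=np.linalg.lstsq(A,P.ravel(),rcond=None)
print(x.round(4),rk,sv.round(2),np.abs(A@x-P.ravel()).max())
pickle.dump((sg,off,x),open('arm.pkl','wb'))
E
python3 fit.py
cat >> h.py <<'E'
import os,pickle
if os.path.exists('arm.pkl'): SG,OFF,LX=pickle.load(open('arm.pkl','rb'))
LO=np.array([-2.96,-.34,-1.41,.24,-1.37,.17,-2.96]);HI=np.array([2.96,2.1,1.46,2.44,4.51,1.92,2.96])
def fk(q):
    cur=R.from_euler('Z',OFF[0]);p=np.array([0,0,LX[0]]);L=[]
    for i in range(7):
        cur=cur*R.from_euler('ZYZYZYZ'[i],SG[i]*q[i])
        if i in(1,3,5): k=1+(i-1); p=p+cur.apply([LX[k],0,LX[k+1]]); L.append(p)
    return p,(cur*R.from_rotvec(OFF[1:4])).as_matrix(),L
E
python3 -c "
from h import *
s=r.state();p,Rm,L=fk(s['joints']);print(p,s['eef_pos'],np.abs(Rm-R.from_rotvec(s['tcp_rot']).as_matrix()).max());print(L)"
```

```text
(np.float64(3.1544062337433933e-06), (-1, 1, -1, 1, -1, 1, -1), array([-6.77807762e-04, -1.38204074e-04, -3.20393433e-04,  3.14104172e+00]))
[ 0.4568 -0.0449  0.597   0.0859  0.548   0.0074  0.4561] 7 [7.05 5.46 2.91 1.41 0.82 0.57 0.2 ] 0.05650066587384084
[0.35441087 0.37905034 0.31948837] [0.35208263 0.37121195 0.3212346 ] 0.00019730691113944987
[array([ 0.20799258, -0.1189634 ,  1.00549555]), array([0.32668696, 0.37130083, 0.77470268]), array([0.35441087, 0.37905034, 0.31948837])]
```

```bash
cat >> fit.py <<'E'
print((A@x-P.ravel()).reshape(-1,3).round(3))
cols=[np.tile([0,0,1.],(len(Q),1))]
names=['z0']
for i,k in ((0,0),(0,1),(1,0),(1,2),(2,0),(2,1),(3,0),(3,2),(4,0),(4,1),(5,0),(5,2),(6,0),(6,1)): cols.append(Rs[i].apply(e[k]));names.append((i+1,'xyz'[k]))
A=np.stack(cols,2).reshape(-1,len(cols)); x,res,rk,sv=np.linalg.lstsq(A,P.ravel(),rcond=None)
print(list(zip(names,x.round(4))),rk,sv.round(3),np.abs(A@x-P.ravel()).max())
E
python3 fit.py
```

```text
(np.float64(3.1544062337433933e-06), (-1, 1, -1, 1, -1, 1, -1), array([-6.77807762e-04, -1.38204074e-04, -3.20393433e-04,  3.14104172e+00]))
[ 0.4568 -0.0449  0.597   0.0859  0.548   0.0074  0.4561] 7 [7.05 5.46 2.91 1.41 0.82 0.57 0.2 ] 0.05650066587384084
[[-0.057  0.022  0.008]
 [-0.012  0.01  -0.004]
 [ 0.001  0.009 -0.002]
 [-0.01   0.014  0.004]
 [-0.015  0.021  0.007]
 [-0.011  0.005  0.008]
 [ 0.01  -0.003 -0.002]
 [ 0.013 -0.002 -0.001]
 [ 0.012  0.    -0.002]
 [ 0.014 -0.002 -0.001]
 [-0.009  0.002 -0.008]
 [-0.008 -0.002 -0.006]
 [ 0.002  0.008 -0.002]]
[('z0', np.float64(0.2875)), ((1, 'x'), np.float64(-0.0003)), ((1, 'y'), np.float64(-0.0307)), ((2, 'x'), np.float64(-0.0002)), ((2, 'z'), np.float64(0.5425)), ((3, 'x'), np.float64(-0.0002)), ((3, 'y'), np.float64(-0.0307)), ((4, 'x'), np.float64(0.0006)), ((4, 'z'), np.float64(0.4725)), ((5, 'x'), np.float64(-0.0004)), ((5, 'y'), np.float64(-0.0003)), ((6, 'x'), np.float64(-0.0003)), ((6, 'z'), np.float64(0.3367)), ((7, 'x'), np.float64(-0.0001)), ((7, 'y'), np.float64(0.0001))] 15 [8.473 7.562 7.123 1.956 1.684 1.579 1.459 1.289 1.02  0.776 0.607 0.487
 0.237 0.153 0.086] 0.00022962819496952225
```

```bash
cat > /tmp/h2 <<'E'
LV={0:(0,-.0307,0),1:(0,0,.5425),2:(0,-.0307,0),3:(0,0,.4725),5:(0,0,.3367)}
SG=(-1,1,-1,1,-1,1,-1)
def fk(q,jac=False):
    cur=R.identity();p=np.array([0,0,.2875]);W=[];O=[]
    for i in range(7):
        ax=SG[i]*np.array([[0,0,1.],[0,1.,0]][i%2]); W.append(cur.apply(ax));O.append(p)
        cur=cur*R.from_rotvec(ax*q[i])
        if i in LV: p=p+cur.apply(LV[i])
    Rm=(cur*R.from_rotvec([0,0,np.pi])).as_matrix()
    if not jac: return p,Rm
    J=np.array([np.r_[np.cross(w,p-o),w] for w,o in zip(W,O)]).T
    return p,Rm,J
V7=np.array([2.39,2.39,3.14,3.14,3.14,3.14,3.14])
def sim(q,path,lam=0.0,n=10,w=None):
    """path: rows (rotvec,shift mm) from commanded pose; rate limits per row; min-norm diff IK with clamping"""
    q=np.array(q,float);p0,R0=fk(q);log=[]
    pc,Rc=p0.copy(),R0.copy()
    for rv,sh in path:
        pg=p0+np.array(sh)/1e3;Rg=R.from_rotvec(rv).as_matrix()@R0
        for k in range(n):
            p,Rm,J=fk(q,True)
            dp=pg-p;dr=R.from_matrix(Rg@Rm.T).as_rotvec()
            f=min(1,.0625/n/max(np.linalg.norm(dp),1e-9),np.radians(10.7)/n/max(np.linalg.norm(dr),1e-9))
            e=np.r_[dp,dr]*f
            free=np.ones(7,bool)
            for _ in range(5):
                Jf=J[:,free];dq=np.zeros(7)
                dq[free]=Jf.T@np.linalg.solve(Jf@Jf.T+1e-6*np.eye(6),e)
                sc=min(1,(0.7*V7*.125/n/np.maximum(abs(dq),1e-12)).min());dq*=sc
                bad=free&((q+dq<LO)|(q+dq>HI))
                if not bad.any():break
                free&=~bad
            q=np.clip(q+dq,LO,HI)
        log.append(q.copy())
    return q,log
E
sed -i '/^import os,pickle/,$d' h.py
cat >> h.py <<'E'
LO=np.array([-2.96,-.34,-1.41,.24,-1.37,.17,-2.96]);HI=np.array([2.96,2.1,1.46,2.44,4.51,1.92,2.96])
E
cat /tmp/h2 >> h.py
python3 - <<'E'
from h import *
q0=[-1.32113620,.47779509,.02232708,1.55639034,-.01148957,1.10930283,-.08310829]
a=([-0.046,-0.214,0.141],[128,-308,40]);b=([-0.0925,-0.428,0.282],[255,-616,17])
q,_=sim(q0,[a]*5+[b]*9);print(q.round(3),fk(q)[0],'real [-0.937 -0.133  0.643  2.308  0.429  0.565  0.899]')
q,_=sim(q,[([0,0,0],[54,-4,25])]*4);print(q.round(3),'real [-0.974 -0.044  0.764  2.184  0.264  0.584  1.106]')
a=([-0.133,.0075,.295],[18,-1,-41]);b=([-0.266,.015,.59],[36,-3,-81])
q,_=sim(q,[a]*2+[b]*4);print(q.round(3),'real [-0.739  0.202  0.638  2.198 -0.121  0.351  2.113]')
s=r.state();print(s['clock'],s['joints'].round(3))
E
```

```text
[-0.825 -0.115  0.543  2.307  0.395  0.552  0.928] [0.49043287 0.01624953 0.2387166 ] real [-0.937 -0.133  0.643  2.308  0.429  0.565  0.899]
[-0.832 -0.031  0.625  2.18   0.247  0.579  1.116] real [-0.974 -0.044  0.764  2.184  0.264  0.584  1.106]
[-0.628  0.191  0.507  2.197 -0.022  0.346  2.019] real [-0.739  0.202  0.638  2.198 -0.121  0.351  2.113]
15.5 [-2.623 -0.337  1.455  1.912  0.405  1.237  0.897]
```

```bash
cat > plan.py <<'E'
from h import *
import sys
rng=np.random.default_rng(0)
q0=r.state()['joints']
Rr=rackR(-.055);B=np.array([.6035,-.0785,.1245])
def dn(yaw): # tool down, jaw x at angle yaw from +y
    x=np.array([-np.sin(yaw),np.cos(yaw),0]);z=np.array([0,0,-1.]);return np.stack([x,np.cross(z,x),z],1)
def go(q,p,Rg,rows):
    pc,Rc=fk(q);rv=R.from_matrix(Rg@Rc.T).as_rotvec();d=(p-pc)*1e3
    n=max(2,int(np.ceil(max(np.linalg.norm(d)/55,np.degrees(np.linalg.norm(rv))/9.5))))
    path=[(rv*k/n,d*k/n) for k in range(1,n+1)]+[(rv,d)]*2
    q2,log=sim(q,path,n=4);return q2,np.array(log),np.linalg.norm(fk(q2)[0]-p)
mar=lambda q:min((q-LO).min(),(HI-q).min())
def tail(q):
    L=[]
    for p,Rg in ((np.array([.42,.2,.28]),dn(-.05)),(np.array([.47,-.08,.25]),dn(-.05)),(B+Rr@[0,0,.03],toolR(Rr,0)),(B+Rr@[0,0,-.008],toolR(Rr,0))):
        q,l,e=go(q,p,Rg,0);L.append(l);
        if e>.005:return None,0,None
    return q,min(mar(x) for x in np.vstack(L)[-6:]),np.vstack(L)
if __name__=='__main__':
    res=[]
    for t in range(150):
        n=rng.integers(1,3);W=[];q=q0;ok=True
        for _ in range(n):
            rad=rng.uniform(.5,.85);az=rng.uniform(.75,1.6);w=(rad,az,rng.uniform(.25,.55),az+rng.uniform(-1.2,1.2)-1.2)
            p=np.array([rad*np.cos(az),rad*np.sin(az),w[2]]);W.append(w)
            q,l,e=go(q,p,dn(w[3]),0)
        qt,m,L=tail(q)
        res.append((m,W,q.round(2)))
    res.sort(key=lambda x:-x[0])
    for x in res[:6]: print(round(x[0],3),[np.round(w,2) for w in x[1]],x[2])
E
time python3 plan.py
```

```text
0.116 [array([0.64, 1.44, 0.33, 0.74]), array([ 0.69,  1.12,  0.45, -1.24])] [-1.88  0.76  1.45  1.22 -0.77  1.74 -0.31]
0.116 [array([0.53, 1.38, 0.51, 1.11]), array([ 0.68,  0.88,  0.32, -0.43])] [-1.7   0.75  1.32  1.48 -0.73  1.47  0.76]
0.116 [array([0.7 , 1.4 , 0.53, 0.33]), array([0.82, 1.04, 0.48, 0.47])] [-1.37  0.83  0.95  0.6  -0.68  1.88  1.18]
0.116 [array([ 0.7 ,  1.3 ,  0.31, -1.02]), array([0.85, 1.44, 0.29, 1.08])] [-1.97  0.67  0.85  1.29 -0.51  1.38  1.24]
0.116 [array([0.84, 1.54, 0.47, 1.2 ]), array([0.59, 0.87, 0.45, 0.19])] [-1.88  0.44  1.36  1.48 -0.43  1.56  1.21]
0.116 [array([0.76, 1.53, 0.39, 1.2 ]), array([ 0.75,  1.  ,  0.48, -0.03])] [-1.57  0.74  1.22  0.96 -0.71  1.81  0.88]
real	0m26.155s
user	0m26.616s
sys	0m0.116s
```

```bash
cat > plan2.py <<'E'
from plan import *
res=[]
for t in range(150):
    n=1 if t<90 else 2;W=[];q=q0
    for _ in range(n):
        w=(rng.uniform(.25,.6),rng.uniform(.4,.62),rng.uniform(.25,.6),rng.uniform(-1.2,1.2))
        W.append(w);q,l,e=go(q,np.array(w[:3]),dn(w[3]),0)
    qt,m,L=tail(q)
    if qt is not None: res.append((m,abs(L[:,2]).max(),W,q.round(2),qt.round(2)))
res.sort(key=lambda x:(x[1]-3*x[0]))
for x in res[:8]: print(np.round(x[:2],3),[np.round(w,2) for w in x[2]],x[3],x[4])
E
python3 plan2.py
cat > plan3.py <<'E'
from plan import *
print(q0.round(2))
for w in ((.35,.6,.3),(.35,.6,.55),(.5,.5,.3),(.5,.5,.5),(.25,.62,.4)):
  for yaw in (-1.2,-.6,0,.6,1.2):
    q,l,e=go(q0,np.array(w),dn(yaw),0)
    print(w,yaw,q.round(2),round(e,3), tail(q)[1])
E
python3 plan3.py
```

```text
[-2.62 -0.34  1.46  1.91  0.4   1.24  0.9 ]
(0.35, 0.6, 0.3) -1.2 [-2.85 -0.34  1.46  1.83  0.38  1.32 -0.96] 0.184 0
(0.35, 0.6, 0.3) -0.6 [-2.84 -0.34  1.46  1.83  0.38  1.32 -0.38] 0.184 0
(0.35, 0.6, 0.3) 0 [-2.84 -0.34  1.46  1.83  0.38  1.32  0.19] 0.183 0
(0.35, 0.6, 0.3) 0.6 [-2.84 -0.34  1.46  1.83  0.37  1.31  0.71] 0.183 0
(0.35, 0.6, 0.3) 1.2 [-2.83 -0.34  1.46  1.83  0.37  1.31  1.22] 0.182 0
(0.35, 0.6, 0.55) -1.2 [-2.91 -0.34  1.46  1.44  0.36  1.69 -0.92] 0.153 0
(0.35, 0.6, 0.55) -0.6 [-2.91 -0.34  1.46  1.44  0.36  1.69 -0.34] 0.153 0
(0.35, 0.6, 0.55) 0 [-2.91 -0.34  1.46  1.45  0.36  1.68  0.22] 0.152 0
(0.35, 0.6, 0.55) 0.6 [-2.91 -0.34  1.46  1.45  0.36  1.68  0.77] 0.152 0
(0.35, 0.6, 0.55) 1.2 [-2.91 -0.34  1.46  1.45  0.35  1.68  1.31] 0.152 0
(0.5, 0.5, 0.3) -1.2 [-2.6  -0.34  1.46  1.82  0.38  1.32 -0.69] 0.194 0
(0.5, 0.5, 0.3) -0.6 [-2.6  -0.34  1.46  1.82  0.38  1.32 -0.12] 0.194 0
(0.5, 0.5, 0.3) 0 [-2.6  -0.34  1.46  1.83  0.38  1.32  0.45] 0.193 0
(0.5, 0.5, 0.3) 0.6 [-2.6  -0.34  1.46  1.83  0.37  1.31  0.95] 0.193 0
(0.5, 0.5, 0.3) 1.2 [-2.6  -0.34  1.46  1.83  0.37  1.31  1.44] 0.193 0
(0.5, 0.5, 0.5) -1.2 [-2.68 -0.34  1.46  1.51  0.36  1.63 -0.71] 0.16 0
(0.5, 0.5, 0.5) -0.6 [-2.68 -0.34  1.46  1.51  0.36  1.62 -0.12] 0.16 0
(0.5, 0.5, 0.5) 0 [-2.68 -0.34  1.46  1.52  0.36  1.61  0.45] 0.16 0
(0.5, 0.5, 0.5) 0.6 [-2.67 -0.34  1.46  1.52  0.36  1.61  0.98] 0.16 0
(0.5, 0.5, 0.5) 1.2 [-2.67 -0.34  1.46  1.52  0.36  1.61  1.51] 0.16 0
(0.25, 0.62, 0.4) -1.2 [-2.91 -0.28  1.46  1.71  0.3   1.43 -1.02] 0.148 0
(0.25, 0.62, 0.4) -0.6 [-2.91 -0.29  1.46  1.71  0.3   1.43 -0.43] 0.148 0
(0.25, 0.62, 0.4) 0 [-2.92 -0.34  1.46  1.71  0.34  1.43  0.12] 0.15 0
(0.25, 0.62, 0.4) 0.6 [-2.91 -0.34  1.46  1.71  0.34  1.43  0.67] 0.15 0
(0.25, 0.62, 0.4) 1.2 [-2.91 -0.34  1.46  1.71  0.34  1.43  1.23] 0.15 0
```

```bash
cat > plan4.py <<'E'
from h import *
q=r.state()['joints'].copy();qg=np.array([-1.32,.48,.02,1.556,-.01,1.11,0.]);qg[6]=q[6]
W=np.diag([1,2,2,1,1,1,.3])
for k in range(60):
    p,Rm,J=fk(q,True);Pr=np.linalg.pinv(J)@J
    dq=Pr@W@(qg-q);dq*=min(1,.08/np.abs(dq).max());q=np.clip(q+dq,LO,HI)
    if k%5==0: print(k,q.round(2),fk(q)[0].round(3),fk(q)[1][:,2].round(2))
E
python3 plan4.py
```

```text
0 [-2.59 -0.29  1.38  1.9   0.39  1.23  0.9 ] [0.336 0.39  0.342] [ 0.11  0.05 -0.99]
5 [-2.56 -0.14  0.98  1.83  0.47  1.29  0.74] [0.2   0.491 0.419] [ 0.32  0.12 -0.94]
10 [-2.64  0.26  0.83  1.74  0.29  1.22  0.76] [-0.02   0.583  0.358] [ 0.43  0.13 -0.9 ]
15 [-2.36  0.53  0.62  1.67 -0.11  1.12  1.07] [-0.095  0.616  0.204] [ 0.21 -0.04 -0.98]
20 [-2.01  0.56  0.46  1.62 -0.41  1.17  1.47] [-0.072  0.635  0.18 ] [-0.13 -0.13 -0.98]
25 [-1.83  0.53  0.4   1.59 -0.4   1.21  1.87] [0.009 0.638 0.201] [-0.19 -0.11 -0.98]
30 [-1.81  0.53  0.38  1.59 -0.38  1.2   1.96] [0.021 0.643 0.203] [-0.18 -0.09 -0.98]
35 [-1.8   0.53  0.38  1.59 -0.38  1.2   1.97] [0.022 0.643 0.203] [-0.18 -0.09 -0.98]
40 [-1.8   0.53  0.38  1.59 -0.38  1.19  1.97] [0.022 0.643 0.203] [-0.18 -0.09 -0.98]
45 [-1.8   0.53  0.38  1.59 -0.38  1.19  1.97] [0.022 0.643 0.203] [-0.18 -0.09 -0.98]
50 [-1.8   0.53  0.38  1.59 -0.38  1.19  1.97] [0.022 0.643 0.203] [-0.18 -0.09 -0.98]
55 [-1.8   0.53  0.38  1.59 -0.38  1.19  1.97] [0.022 0.643 0.203] [-0.18 -0.09 -0.98]
```

```bash
python3 - <<'E'
from h import *
c=r.read_camera('top');save(c,'top9');S=r.read_camera('scene');save(S,'scene9')
for h in(0,.3): print(h,[onz(ray(c,p),h).round(2) for p in((55,255),(55,410),(5,240))])
E
```

```text
0 [array([0.44, 0.87, 0.  ]), array([-0.1 ,  0.85,  0.  ]), array([0.49, 1.08, 0.  ])]
0.3 [array([0.43, 0.72, 0.3 ]), array([-0.01,  0.7 ,  0.3 ]), array([0.47, 0.88, 0.3 ])]
```

View pics/top9.png

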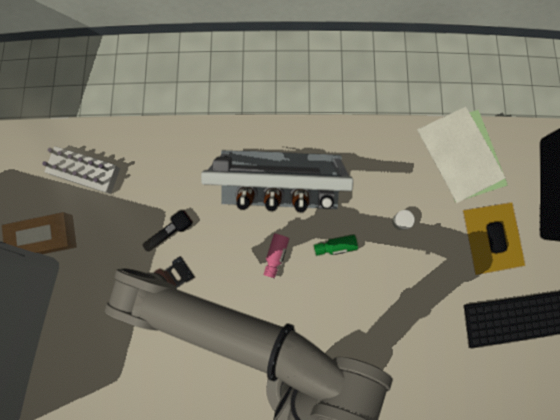

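View pics/scene9.png

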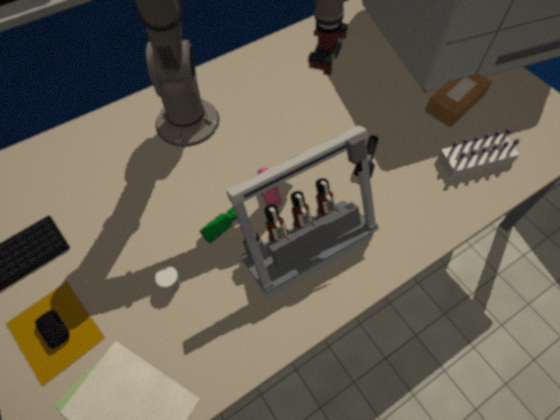

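```bash
python3 - <<'E'
from h import *
c=r.read_camera('top');S=r.read_camera('scene')
b=onz(ray(S,(428,90)),0);print('cab corner bottom',b)
for h in(.2,.3,.4,.5,.6): print(h,onz(ray(c,(58,256)),h).round(3), onz(ray(c,(48,415)),h).round(3))
E
```

```text
cab corner bottom [0.39215257 0.8849357  0.        ]
0.2 [0.427 0.76  0.2  ] [-0.061  0.777  0.2  ]
0.3 [0.423 0.709 0.3  ] [-0.03   0.724  0.3  ]
0.4 [0.419 0.657 0.4  ] [0.001 0.672 0.4  ]
0.5 [0.415 0.606 0.5  ] [0.032 0.62  0.5  ]
0.6 [0.411 0.555 0.6  ] [0.063 0.567 0.6  ]
```

```bash
cat > plan5.py <<'E'
from plan import *
res=[]
for t in range(260):
    n=1 if t<60 else 2;W=[];q=q0;es=[];els=[]
    for i in range(n):
        last=i==n-1
        w=(rng.uniform(-.2,.3) if not(last and n>1) else rng.uniform(.1,.5),rng.uniform(.4,.64),rng.uniform(.22,.55),rng.uniform(-1.5,1.5))
        W.append(w);q,l,e=go(q,np.array(w[:3]),dn(w[3]),0);es.append(e)
        if e>.005: break
    if e>.005: continue
    qt,m,L=tail(q)
    if qt is not None: res.append((m,abs(L[:,2]).max(),min(mar(x) for x in L[:]),W,q.round(2),qt.round(2)))
print(len(res))
res.sort(key=lambda x:(x[1]-3*x[0]-2*x[2]))
for x in res[:8]: print(np.round(x[:3],3),[np.round(w,2) for w in x[3]],x[4],x[5])
E
python3 plan5.py
```

```text
94
[0.087 1.018 0.087] [array([-0.13,  0.41,  0.49, -0.31]), array([ 0.45,  0.58,  0.29, -1.25])] [-1.48  0.64  0.82  1.36 -0.47  1.33 -0.32] [-0.41  0.38  0.52  2.18 -0.77  0.26  2.27]
[0.089 1.036 0.089] [array([-0.18,  0.45,  0.53, -1.01]), array([ 0.44,  0.6 ,  0.35, -0.1 ])] [-1.38  0.59  0.64  1.23 -0.34  1.43  0.69] [-0.42  0.38  0.53  2.18 -0.78  0.26  2.28]
[0.097 1.109 0.097] [array([-0.12,  0.53,  0.42, -1.25]), array([0.35, 0.6 , 0.31, 0.06])] [-1.56  0.52  0.67  1.41 -0.33  1.32  0.77] [-0.44  0.38  0.56  2.18 -0.82  0.27  2.32]
[0.102 1.154 0.102] [array([-0.14,  0.46,  0.49, -0.15]), array([ 0.45,  0.54,  0.48, -0.94])] [-1.47  0.56  0.96  1.09 -0.46  1.69 -0.01] [-0.45  0.39  0.58  2.18 -0.84  0.27  2.34]
[0.105 1.184 0.105] [array([-0.19,  0.57,  0.55, -1.23]), array([0.17, 0.59, 0.43, 1.34])] [-1.82  0.28  0.57  1.43 -0.15  1.47  1.66] [-0.46  0.39  0.59  2.18 -0.85  0.27  2.35]
[0.106 1.194 0.106] [array([-0.1 ,  0.55,  0.38, -0.94]), array([0.45, 0.61, 0.4 , 0.62])] [-1.36  0.62  0.7   1.07 -0.38  1.57  1.42] [-0.46  0.39  0.59  2.18 -0.86  0.28  2.35]
[0.106 1.194 0.106] [array([-0.16,  0.4 ,  0.41, -0.93]), array([ 0.49,  0.43,  0.37, -0.32])] [-1.43  0.46  0.93  1.47 -0.37  1.4   0.77] [-0.46  0.39  0.59  2.18 -0.86  0.28  2.35]
[0.106 1.204 0.106] [array([-0.09,  0.57,  0.49, -0.76]), array([ 0.44,  0.44,  0.38, -1.11])] [-1.62  0.46  1.1   1.51 -0.41  1.42 -0.04] [-0.47  0.39  0.59  2.18 -0.86  0.28  2.35]
```

```bash
python3 - <<'E'
from plan import *
s=r.state();p,Rm=fk(s['joints'])
Rg=dn(-1.0);rv=R.from_matrix(Rg@Rm.T).as_rotvec();print(p,rv.round(3),np.degrees(np.linalg.norm(rv)),(np.array([-.18,.45,.53])-p)*1e3)
E
```

```text
[0.35185252 0.37080018 0.32139977] [ 0.028  0.076 -1.617] 92.79054185474966 [-531.85252043   79.19982278  208.60023421]
```

Emit:
{"api": "send_rows", "payload": {
  "motion": [
    [0.003, 0.008, -0.16, -53, 8, 21, 1],
    [0.006, 0.015, -0.32, -106, 16, 42, 1],
    [0.008, 0.023, -0.48, -160, 24, 63, 1],
    [0.011, 0.03, -0.65, -213, 32, 84, 1],
    [0.014, 0.038, -0.81, -266, 40, 105, 1],
    [0.017, 0.046, -0.97, -319, 48, 126, 1],
    [0.02, 0.053, -1.13, -372, 56, 147, 1],
    [0.022, 0.061, -1.29, -426, 64, 168, 1],
    [0.025, 0.068, -1.46, -479, 71, 188, 1],
    [0.028, 0.076, -1.617, -532, 79, 209, 1],
    [0.028, 0.076, -1.617, -532, 79, 209, 1],
    [0.028, 0.076, -1.617, -532, 79, 209, 1]
  ]
}}

```text
clock: 17.2
eef_pos: [-0.1784, 0.4507, 0.53]
tcp_rot: [3.014, 0.884, 0.003]
contact_force: [0.3, -0.0, 0.1]
gripper_width: 0.008
```

```bash
cat > nxt.py <<'E'
from plan import *
s=r.state();q=s['joints'];p,Rm=fk(q);print(s['clock'],q.round(3),p.round(3),s['eef_pos'].round(3),abs(s['joint_velocities']).max().round(2))
for w in ((.44,.6,.35,-.1),(.4,.5,.35,-.5),(.44,.6,.35,-1.0)):
    q2,l,e=go(q,np.array(w[:3]),dn(w[3]),0);qt,m,L=tail(q2);rv=R.from_matrix(dn(w[3])@Rm.T).as_rotvec()
    print(w,q2.round(2),e.round(4),m,None if qt is None else (qt.round(2),L[:,2].max().round(2)),rv.round(3),((np.array(w[:3])-p)*1e3).round(0))
E
python3 nxt.py
```

```text
17.2 [-2.371e+00  2.000e-03  2.970e-01  1.491e+00  1.000e-03  1.650e+00
 -1.504e+00] [-0.179  0.45   0.53 ] [-0.178  0.451  0.53 ] 0.02
(0.44, 0.6, 0.35, -0.1) [-1.37  0.58  0.61  1.22 -0.32  1.44  0.68] 0.0 0.08527162852258605 (array([-0.4 ,  0.38,  0.51,  2.18, -0.76,  0.26,  2.26]), np.float64(1.0)) [-0.001  0.002  0.9  ] [ 619.  150. -180.]
(0.4, 0.5, 0.35, -0.5) [-1.54  0.4   0.77  1.52 -0.28  1.34  0.33] 0.0 0.0934886629456659 (array([-0.43,  0.38,  0.55,  2.18, -0.8 ,  0.26,  2.3 ]), np.float64(1.08)) [-0.     0.002  0.5  ] [ 579.   50. -180.]
(0.44, 0.6, 0.35, -1.0) [-1.4   0.6   0.68  1.22 -0.36  1.44 -0.19] 0.0 0.07800931777401587 (array([-0.38,  0.37,  0.48,  2.18, -0.71,  0.25,  2.22]), np.float64(0.93)) [0.    0.002 0.   ] [ 619.  150. -180.]
```

Joint 3 has recovered to 0.30. Next is an extended sweep back.

Emit:
{"api": "send_rows", "payload": {
  "motion": [
    [0, 0, 0, 52, 12, -15, 1],
    [0, 0, 0, 103, 25, -30, 1],
    [0, 0, 0, 155, 38, -45, 1],
    [0, 0, 0, 206, 50, -60, 1],
    [0, 0, 0, 258, 62, -75, 1],
    [0, 0, 0, 310, 75, -90, 1],
    [0, 0, 0, 361, 88, -105, 1],
    [0, 0, 0, 413, 100, -120, 1],
    [0, 0, 0, 464, 112, -135, 1],
    [0, 0, 0, 516, 125, -150, 1],
    [0, 0, 0, 568, 138, -165, 1],
    [0, 0, 0, 619, 150, -180, 1],
    [0, 0, 0, 619, 150, -180, 1],
    [0, 0, 0, 619, 150, -180, 1]
  ]
}}

```text
clock: 18.95
eef_pos: [0.44, 0.5987, 0.3508]
tcp_rot: [-3.015, -0.883, -0.001]
contact_force: [-0.3, 0.7, 1.5]
gripper_width: 0.007
```

```bash
cat > nx2.py <<'E'
from plan import *
s=r.state();q=s['joints'];p,Rm=fk(q);print(s['clock'],q.round(3),p.round(3),s['eef_pos'].round(3),abs(s['joint_velocities']).max().round(2))
for nm,pp,Rg in (('a',np.array([.42,.2,.28]),dn(-.05)),('b',np.array([.47,-.08,.25]),dn(-.05)),('c',B+Rr@[0,0,.03],toolR(Rr,0)),('d',B+Rr@[0,0,-.008],toolR(Rr,0))):
    p,Rm=fk(q);rv=R.from_matrix(Rg@Rm.T).as_rotvec();q,l,e=go(q,pp,Rg,0)
    print(nm,rv.round(3),((pp-p)*1e3).round(0),'->',q.round(2),round(e,4),len(l))
E
python3 nx2.py
```

```text
18.95 [-1.416  0.6    0.703  1.225 -0.377  1.445 -0.186] [0.44  0.6   0.351] [0.44  0.599 0.351] 0.03
a [-0.     0.     0.951] [ -20. -400.  -71.] -> [-1.22  0.05  0.68  2.   -0.04  1.1   1.  ] 0.0 10
b [0. 0. 0.] [  50. -280.  -30.] -> [-0.81  0.15  0.95  2.03 -0.14  1.04  1.73] 0.0 8
c [-0.023 -0.436 -0.005] [121.   2. -98.] -> [-0.52  0.3   0.64  2.2  -0.61  0.31  2.12] 0.0 5
d [ 0. -0. -0.] [ 16.  -1. -34.] -> [-0.39  0.37  0.49  2.18 -0.73  0.25  2.23] 0.0 4
```

Emit:
{"api": "send_rows", "payload": {
  "motion": [
    [0, 0, 0.12, -2, -50, -9, 1],
    [0, 0, 0.24, -5, -100, -18, 1],
    [0, 0, 0.36, -8, -150, -27, 1],
    [0, 0, 0.48, -10, -200, -36, 1],
    [0, 0, 0.6, -12, -250, -45, 1],
    [0, 0, 0.72, -15, -300, -54, 1],
    [0, 0, 0.84, -18, -350, -63, 1],
    [0, 0, 0.95, -20, -400, -71, 1],
    [0, 0, 0.95, -8, -455, -78, 1],
    [0, 0, 0.95, 5, -510, -85, 1],
    [0, 0, 0.95, 15, -565, -92, 1],
    [0, 0, 0.95, 22, -620, -97, 1],
    [0, 0, 0.95, 30, -680, -101, 1],
    [0, 0, 0.95, 30, -680, -101, 1],
    [0, 0, 0.95, 30, -680, -101, 1]
  ]
}}

```text
clock: 20.82
eef_pos: [0.4686, -0.0788, 0.25]
tcp_rot: [-2.273, -2.166, -0.003]
contact_force: [-0.7, 0.1, 0.5]
gripper_width: 0.008
```

```bash
cat > nx3.py <<'E'
from plan import *
s=r.state();q=s['joints'];p,Rm=fk(q);print(s['clock'],q.round(3),p.round(3),s['eef_pos'].round(3),abs(s['joint_velocities']).max().round(2),s['contact_force'].round(1))
for nm,pp,Rg in (('c',B+Rr@[0,0,.03],toolR(Rr,0)),('d',B+Rr@[0,0,-.008],toolR(Rr,0))):
    p,Rm=fk(q);rv=R.from_matrix(Rg@Rm.T).as_rotvec();q,l,e=go(q,pp,Rg,0)
    print(nm,rv.round(3),((pp-p)*1e3).round(1),'->',q.round(2),round(e,4),len(l))
E
python3 nx3.py
```

```text
20.825 [-0.811  0.143  0.953  2.028 -0.138  1.035  1.731] [ 0.469 -0.078  0.25 ] [ 0.469 -0.079  0.25 ] 0.02 [-0.7  0.1  0.5]
c [-0.025 -0.435 -0.007] [121.9  -0.  -98.3] -> [-0.52  0.3   0.64  2.2  -0.61  0.31  2.12] 0.0 5
d [ 0. -0. -0.] [ 16.   -0.9 -34.4] -> [-0.39  0.37  0.49  2.18 -0.73  0.25  2.23] 0.0 4
```

Emit:
{"api": "send_rows", "payload": {
  "motion": [
    [-0.008, -0.145, -0.002, 30, 0, -20, 1],
    [-0.016, -0.29, -0.004, 70, 0, -50, 1],
    [-0.025, -0.435, -0.007, 105, 0, -80, 1],
    [-0.025, -0.435, -0.007, 122, 0, -98, 1],
    [-0.025, -0.435, -0.007, 122, 0, -98, 1],
    [-0.025, -0.435, -0.007, 122, 0, -98, 1]
  ]
}}

```text
clock: 21.58
eef_pos: [0.591, -0.0787, 0.1526]
tcp_rot: [2.028, 1.921, 0.425]
contact_force: [-0.4, 0.1, 0.3]
gripper_width: 0.004
```

```bash
python3 nx3.py; python3 st.py | tail -6;python3 - <<'E'
from h import *
s=r.state();c=r.read_camera('wrist');save(c,'w10')
E
```

```text
21.575 [-0.526  0.299  0.645  2.193 -0.607  0.318  2.117] [ 0.592 -0.078  0.153] [ 0.591 -0.079  0.153] 0.02 [-0.4  0.1  0.3]
c [ 0.001  0.    -0.001] [-1.2 -0.  -1.1] -> [-0.52  0.3   0.64  2.2  -0.61  0.31  2.12] 0.0 4
d [ 0.  0. -0.] [ 16.   -0.9 -34.4] -> [-0.39  0.37  0.49  2.18 -0.73  0.25  2.23] 0.0 4
[ 0.61376592 -0.84938202 30.76424473]
0.02 (array([0.0003, 0.    , 0.0002]), array([  4. ,   0.6, -10. ]))
0.005 (array([0.0003, 0.    , 0.0002]), array([ 10.4,   0.3, -23.6]))
0 (array([0.0003, 0.    , 0.0002]), array([ 12.5,   0.2, -28.1]))
-0.005 (array([0.0003, 0.    , 0.0002]), array([ 14.6,   0. , -32.7]))
-0.008 (array([0.0003, 0.    , 0.0002]), array([ 15.8,  -0. , -35.4]))
```

View pics/w10.png

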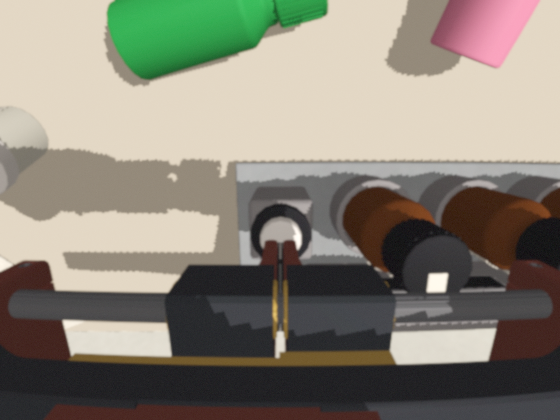

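Emit:
{"api": "send_rows", "payload": {
  "motion": [
    [0, 0, 0, 5, 0, -12, 1],
    [0, 0, 0, 10, 0, -23, 1],
    [0, 0, 0, 12.5, 0, -28, 1],
    [0, 0, 0, 14, 0, -31, 1],
    [0, 0, 0, 14, 0, -31, 1]
  ]
}}

```text
clock: 22.25
eef_pos: [0.6051, -0.0794, 0.1212]
tcp_rot: [2.029, 1.92, 0.424]
contact_force: [-0.8, 1.5, 2.6]
gripper_width: 0.005
```

```bash
python3 st.py | head -3
```

```text
22.25 [ 0.60513212 -0.07940247  0.12119237] [-0.405  0.366  0.512  2.179 -0.714  0.259  2.214] [-0.002 -0.002  0.003  0.     0.003  0.003 -0.001] [-0.8  1.5  2.6]
a -0.017587965775075806 [-1.90408828e-04 -1.12096961e-03 -9.99999354e-01]
[ 0.12405892 -0.81138692 -3.70741787]
```

Emit:
{"api": "send_rows", "payload": {
  "motion": [
    [0, 0, 0, 1, 0, -2.2, 1],
    [0, 0, 0, 2.1, 0, -4.5, 1],
    [0, 0, 0, 2.1, 0, -4.5, 1]
  ]
}}

```text
clock: 22.62
eef_pos: [0.6068, -0.0795, 0.1176]
tcp_rot: [2.031, 1.919, 0.427]
contact_force: [-15.8, 4.4, 25.2]
gripper_width: 0.006
```

```bash
python3 st.py | head -3
```

```text
22.625 [ 0.60680588 -0.079476    0.11761184] [-0.388  0.372  0.494  2.177 -0.728  0.252  2.227] [-0.001 -0.    -0.     0.     0.003 -0.004 -0.002] [-15.8   4.4  25.2]
a -0.09116007728314816 [ 1.25100804e-04  5.19654920e-04 -9.99999857e-01]
[ 0.12918192 -0.79279226 -7.66048242]
```

The force jumped to about 30 N, so the key is at its stop. Now I'll release it and back away along the axis.

Emit:
{"api": "send_rows", "payload": {
  "motion": [
    [0, 0, 0, -2.1, 0, 4.5, 1],
    [0, 0, 0, -6, 0, 12, 1],
    [0, 0, 0, -15, 0, 32, 1],
    [0, 0, 0, -25, 0, 54, 1],
    [0, 0.1, 0, -45, 0, 75, 1],
    [0, 0.1, 0, -60, 0, 90, 1],
    [0, 0.1, 0, -60, 0, 90, 1],
    [0, 0.1, 0, -60, 0, 90, 1]
  ]
}}

```text
clock: 23.62
eef_pos: [0.5469, -0.0795, 0.2057]
tcp_rot: [2.087, 1.977, 0.327]
contact_force: [0.1, -0.3, 0.8]
gripper_width: 0.006
```

```bash
python3 st.py|head -3; python3 - <<'E'
from h import *
s=r.state();c=r.read_camera('wrist');save(c,'w11')
import pickle;pickle.dump((c,s),open('w11.pkl','wb'))
t=r.read_camera('top');save(t,'top11')
a=cv2.imread('pics/top11.png')[140:225,195:360];cv2.imwrite('pics/top11z.png',cv2.resize(a,None,fx=4.8,fy=4.8,interpolation=cv2.INTER_CUBIC))
E
```

```text
23.625 [ 0.54694703 -0.07946972  0.20568952] [-0.822  0.182  0.958  2.168 -0.305  0.55   1.855] [ 0.016  0.012 -0.013 -0.002  0.003  0.001 -0.005] [ 0.1 -0.3  0.8]
a 0.1484240048781469 [-0.10069203 -0.00664804 -0.99489543]
[-16.81641096  -4.07709773  97.42434663]
```

View pics/w11.png

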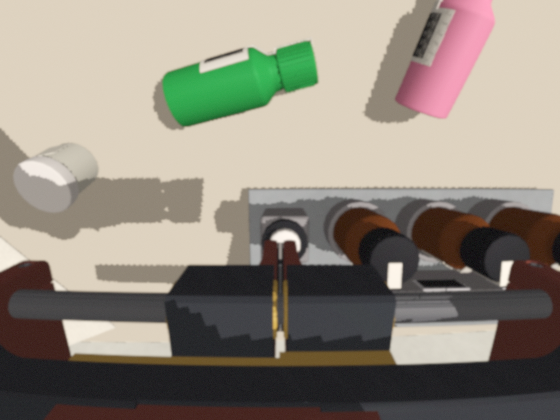

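View pics/top11z.png

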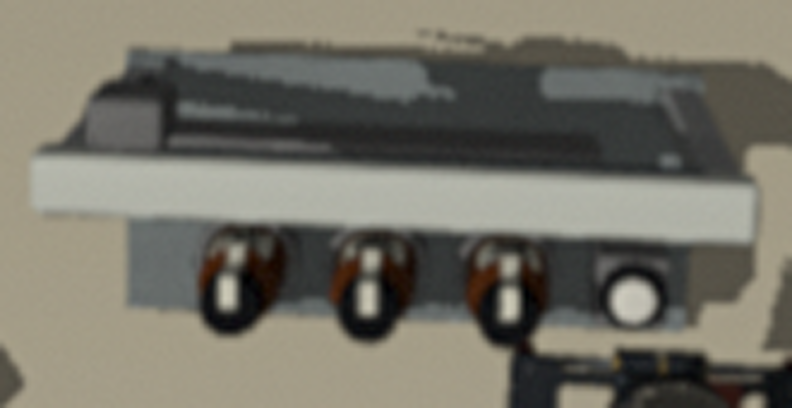

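All three strips now run the same way towards the reader bar. The key at (634,300) in the zoomed view looks as it did before, and the robot touches nothing. I'll hand the job in.

```bash
python3 -c "
from station import r
s=r.state();print(s['clock'],s['contact_force'],abs(s['joint_velocities']).max());print(r.sign_off())"
```

```text
23.725 [-0.58408093  0.30264775  0.0959303 ] 0.004727551546315028
the job is handed in; nothing more can be done
None
```

I turned the wrong bottle (right cup, next to the key) in its cup by about 141.5° in two grips without lifting it, and let go. I then pressed the read key to its stop, released it, backed away and handed the job in at 23.7 s.

**Label:** the wrist camera put the strip at +0.8° in my rack frame. Estimates of the reader's own direction disagreed a little: the bar edge said about −1.2° and the ticks about +1.5°. So the label is about 1–2° from square. The two neighbours read about 0 to +2°, and in the last top view all three strips run the same way.

**Key:** the force rose steeply to about 30 N over the last 4 mm, against the 5 N needed to reach the stop. Afterwards it looked the same as before in the top view. That view was the only check that it came back up.

**Problem on the way:** on the first approach to the key, the arm stopped in mid-air at the limits of joints 2 and 3, touching nothing. I freed it with a swing out to the left before pressing.

**Other items:** the two neighbours still showed their strips unchanged, and the jar and hand scanner were never approached closely. I did not measure their positions again.

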